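Caliper-check anodised blocks and pack them as a pinwheel layer

TASK

Check the coloured metal blocks that are there one at a time in the bench caliper, in the order red, yellow, green, blue: open the jaw, set the block flat on the rest, lug up, and slide the moving jaw shut by its thumb post until both jaws bear firmly on the block's 40 mm width, then hold it there for a moment before you open it again. Pack every checked block on the white board, lug up and squarely on the outline of its own colour, and do not disturb the loupe, the red tin or the blue reel behind; keep the arm clear of the microscope that hangs over the right of the bench.

Things in the scene. Friction and masses are not known exactly. Their poses are not given: they have to be found in the camera images.
- caliper: bench caliper: grey base 164 x 90 x 12 mm, fixed to the bench. Origin at bench level under the middle of the fixed jaw's face; x = measuring direction, from the moving to the fixed jaw (roughly away from the robot), z up. A steel rest plate, top 16 mm above the bench, spans local x -78 to 0 mm, y -34 to 34; the base spans x -124 to 40. The fixed jaw (caliper_c2) is 46 mm wide, top 32 mm up.
- moving_jaw: sliding steel jaw, 14 mm thick, 46 mm wide, top 32 mm up, on the robot's side. Origin at bench level under the middle of its face, axes as the caliper's: the jaw gap is minus its x in the caliper's frame (0 = touching, 75 mm = fully open, 40 = shut on a block). It slides with 2 N of friction and stays where it is left: a steady push of 6 to 10 N on the post makes it bear.
- post (a point): black thumb post on the moving jaw's carriage, 14 mm along the sliding direction x 20 mm across, from 27 mm (top of the carriage) to 62 mm above the bench; the point is its centre, 44 mm up and 36 mm behind the jaw's face (robot side). Pinch it from above; along the caliper's +x it shuts, -x opens.
- packing_board: white plastic packing board 150 x 150 x 5 mm, fixed on the bench; origin at the centre of its underside, z up. Four rectangular outlines in red, yellow, green and blue are painted on it in a pinwheel, each turned 90 degrees to the next, with 6 mm between neighbouring blocks.
- red_block: loose red anodised metal block, 60 x 40 x 20 mm, about 0.14 kg, with a red lug 24 x 14 mm on its top (20 to 34 mm above the underside; grip the block by the lug, across the 14 mm). Origin at the centre of its underside; x along its 60 mm length and the lug's 24 mm, y across its 40 mm width, z up. May be absent (None).
- yellow_block: loose yellow anodised metal block, 60 x 40 x 20 mm, about 0.14 kg, with a yellow lug 24 x 14 mm on its top (20 to 34 mm above the underside; grip the block by the lug, across the 14 mm). Origin at the centre of its underside; x along its 60 mm length and the lug's 24 mm, y across its 40 mm width, z up. May be absent (None).
- green_block: loose green anodised metal block, 60 x 40 x 20 mm, about 0.14 kg, with a green lug 24 x 14 mm on its top (20 to 34 mm above the underside; grip the block by the lug, across the 14 mm). Origin at the centre of its underside; x along its 60 mm length and the lug's 24 mm, y across its 40 mm width, z up. May be absent (None).
- blue_block: loose blue anodised metal block, 60 x 40 x 20 mm, about 0.14 kg, with a blue lug 24 x 14 mm on its top (20 to 34 mm above the underside; grip the block by the lug, across the 14 mm). Origin at the centre of its underside; x along its 60 mm length and the lug's 24 mm, y across its 40 mm width, z up. May be absent (None).
- slot_red (a point): centre of the red outline on the board's top (5 mm above the bench); the outline's 60 mm length lies along the board's x, axes as the board's.
- slot_yellow (a point): centre of the yellow outline on the board's top (5 mm above the bench); the outline's 60 mm length lies along the board's y, axes as the board's.
- slot_green (a point): centre of the green outline on the board's top (5 mm above the bench); the outline's 60 mm length lies along the board's x, axes as the board's.
- slot_blue (a point): centre of the blue outline on the board's top (5 mm above the bench); the outline's 60 mm length lies along the board's y, axes as the board's.
- loupe: black eye loupe, 41 mm across, 38 mm high, standing behind the caliper; not part of the job. Origin at the centre of its underside.
- flux_tin: round red tin, 56 mm across, 20 mm high; not part of the job. To the right of it hangs the microscope head, solid, filling about x 0.48 to 0.68, y -0.33 to -0.12, from 270 to 450 mm above the bench; its boom runs from there at 385 mm height to the stand at x 0.75, y 0.45. Keep the wrist and forearm clear: pass on the robot's side of it. Origin at the centre of its underside.
- wick_reel: small blue reel, 41 x 76 x 12 mm; not part of the job. Origin at the centre of its underside.
Things that resemble listed ones, but are neither listed nor needed, are in the scene too. Of the things that look like the blue_block, the smaller one is meant.

How it is judged (in metres and radians):
On the way, in this order (a step that is already met when the one before it is completed fails the run):
1. the red block lies flat on the rest with the jaws shut across its 40 mm width, both jaws bearing on it (contact force between each of moving_jaw, caliper_c2 and red_block above 2 N and angle between the y axis of red_block and the x axis of caliper, either way round below 0.15 rad and angle between red_block's own z axis and vertical below 0.1 rad), for 0.2 s.
2. the yellow block lies flat on the rest with the jaws shut across its 40 mm width, both jaws bearing on it (contact force between each of moving_jaw, caliper_c2 and yellow_block above 2 N and angle between the y axis of yellow_block and the x axis of caliper, either way round below 0.15 rad and angle between yellow_block's own z axis and vertical below 0.1 rad), for 0.2 s.
3. the green block lies flat on the rest with the jaws shut across its 40 mm width, both jaws bearing on it (contact force between each of moving_jaw, caliper_c2 and green_block above 2 N and angle between the y axis of green_block and the x axis of caliper, either way round below 0.15 rad and angle between green_block's own z axis and vertical below 0.1 rad), for 0.2 s.
4. the blue block lies flat on the rest with the jaws shut across its 40 mm width, both jaws bearing on it (contact force between each of moving_jaw, caliper_c2 and blue_block above 2 N and angle between the y axis of blue_block and the x axis of caliper, either way round below 0.15 rad and angle between blue_block's own z axis and vertical below 0.1 rad), for 0.2 s.
At the end, for the whole second after the job is handed in: every block that is there lies flat and still on the board, lug up, its centre within 8 mm of the centre of the outline of its own colour and its length within 0.15 rad of the outline's (horizontal distance between red_block and slot_red below 0.008 m and angle between the x axis of each of red_block, green_block and the x axis of packing_board, either way round below 0.15 rad and angle between each of red_block, yellow_block, green_block, blue_block's own z axis and vertical below 0.1 rad and z of red_block in the frame of slot_red between -0.003 and 0.004 m and linear speed of each of red_block, yellow_block, green_block, blue_block below 0.02 m/s and horizontal distance between yellow_block and slot_yellow below 0.008 m and angle between the y axis of each of yellow_block, blue_block and the x axis of packing_board, either way round below 0.15 rad and z of yellow_block in the frame of slot_yellow between -0.003 and 0.004 m and horizontal distance between green_block and slot_green below 0.008 m and z of green_block in the frame of slot_green between -0.003 and 0.004 m and horizontal distance between blue_block and slot_blue below 0.008 m and z of blue_block in the frame of slot_blue between -0.003 and 0.004 m); the robot touches nothing.
It fails at once if the loupe is shifted by more than 4 cm (distance of loupe from where it was at the start of the episode above 0.04 m).
It fails at once if the red tin is shifted by more than 4 cm (distance of flux_tin from where it was at the start of the episode above 0.04 m).
It fails at once if the blue reel is shifted by more than 4 cm (distance of wick_reel from where it was at the start of the episode above 0.04 m).
Of red_block, yellow_block, green_block, blue_block only 3 to 4 are there at a start; the rules pass over those that are not, and their reading is None.
At some moment in a run one of red_block, yellow_block, green_block, blue_block may be knocked a few centimetres aside while the robot is not near it.
It also fails if it takes over 210 s, if anything falls off the work surface, if the arm or the gripper's body presses on something with over 40 N, if the wrist force passes 120 N, or if a joint passes its speed limit or range.

ROBOT

A 6-joint arm with a two-finger parallel gripper is mounted at the origin on a cart in front of the work surface, level with it; the furniture and walls round the work are solid. World frame = base frame: x ahead of the robot, y to its left, z up, the work surface at z = 0. Lengths are in mm, angles in rad, forces in N, time in s.
With the tool pointing down it reaches from about 225 to 725 mm from the base axis. Payload 3.1 kg.
Tool frame: the origin (TCP) lies at the very end of the fingers, on their centre line; the grasp point (between the pads) lies 19 mm behind it; y points along the fingers, z is the direction in which the jaws open and shut, and the axes are right-handed (so a half turn about y gives the same grasp; the last joint's range is limited). The gripper opens to 85 mm and grips with 20 to 120 N. Pads are 22 mm wide; open, the fingers measure 114 mm over their backs; the gripper's body (76 mm by 85 mm) begins 54 mm behind the grasp point. The pads swing forward as they close: fully open they stand 13 mm farther back than shut.
Start: joints at [-1.457, 0.048, 0.099, 1.622, 0, 1.443], TCP at [125.697, -509.723, 231.312] pointing down, gripper open.
Joint ranges: [-2.91, 2.91], [-0.99, 1.94], [-1.21, 1.42], [-2.12, 2.29], [-1.49, 1.47], [-3.14, 3.14]. Speed limits (rad/s): [2.79, 2.79, 3.14, 3.14, 3.14, 3.14].

INTERFACE

Orientations are given as a 3x3 rotation matrix whose columns are the frame's x, y, z axes.
In Python, from workcell import get_obs, capture, manip, spotter gives the robot as it stands. The module is installed in compiled form; this text tells all that it offers.
- The arm moves only by the tool send_rows, never from a script. Its argument "series" is a list of rows, each an object of numbers: "hand": the gripper command: -1 is shut, 1 is fully open, values between are in proportion; "tx", "ty", "tz": the shift along the tool's x, y, z scaled (see below); "yaw": the turn about the tool's y scaled (see below). In form: [{"hand": .., "tx": .., "ty": .., "tz": .., "yaw": ..}, ...]. A call has 1 to 12 rows; each row is the pose to reach, as a shift and turn from the pose measured when the call began, along the tool's axes at that moment, turning the shorter way round; what a row does not reach only later rows make up. The controller multiplies each number of a shift by 0.8 m and each number of a turn by 360 degrees. A row lasts 1/8 s, in which the tool goes at most 62.5 mm and 10.7 degrees, less where a joint would pass 70% of its speed; a pose out of reach is approached as far as the arm can. A call with a number of a shift or a turn outside -1 to 1 is refused whole. A call with a gripper value outside its range is refused whole. The fingers move at their own pace and stop on an object; the grip force is fixed at half the most. Time passes only in rows, so rows that repeat a pose let the fingers close. It gives the time, the measured TCP pose, the force and the opening at its end, in the units of the state.
- get_obs(): the state, without advancing time (a new reading comes with each control period).
- capture(name): name is "side" or "top"; returns a dict with "image" (384x512x3 uint8, blue, green, red), "fx", "fy", "cx", "cy" (pixels), "R" (3x3) and "t" (3): a world point X has camera coordinates R X + t. Camera axes: x right, y down, z forward; pixel columns grow to the right and rows downward; lengths in mm; the calibration is good to about 2 mm. A picture is of the moment at which its call begins. There is no depth.
- manip.hand_in(): hands the job in, once; it reports no verdict.
Trained networks look in the newest picture that a camera, given by its name, has taken for a name from the list of things; names that differ only in an ending like _2 or _b are one class to them, and where a whole thing is asked for, a point or a joint stands for the part that bears it (a point fixed in the world has none). Each returns a list of dicts, best first, with "score" (0 to 1); they miss things now and then, are a little off and sometimes report something else, mostly with a low value. They report only what shows in the picture. A call takes as long as a camera call. They do not tell look-alikes from the thing itself.
- spotter.outline_of(camera, query): "region" (384x512 bool, what is visible of it) and "extent" ([left, top, right, bottom] in pixels, round what is visible of it).
The state is a dict: "time": time; "q": joint angles; "qvel": joint speeds; "effort": joint torques, N m; "tcp_pos": TCP position; "eef_rot": TCP orientation; "contact_force": force on the tool from outside, world axes, zero at the start; "moment": the same for the moment, N m; "grip_width": finger opening in mm.
Only numpy, scipy, OpenCV 4.12 (cv2) and the standard library are available. Lean on these libraries where they do the work, as an engineer would, in place of code of your own. Each camera call takes 0.05 s, during which the arm holds its last target. There are 200 camera calls.

## Working session

There is one attempt and no reset: what is moved stays moved. The work goes in short steps, Python scripts to look and compute and a tool call to move; the robot and the scene stay as the last step left them, time stands still between calls to the robot, and variables do not carry over. Pictures are saved under pics/ and viewed, about 12 in all and at most 16, crops included, and the job is handed in when it is done.

Besides the shell and the picture viewer there is one more tool, called after "Request:" as name(argument=value, ...), one argument or row to a line, values as JSON. send_rows: Moves the arm, as the interface text tells. Its arguments: {"type":"object","properties":{"series":{"type":"array"}},"required":["series"]}

```bash
mkdir -p pics; python3 - <<'E'
from workcell import get_obs, capture, spotter
import cv2,numpy as np
o=get_obs(); print(o['time'],o['tcp_pos'],o['eef_rot'],o['grip_width'],o['contact_force'])
for n in('top','side'):
    c=capture(n); print(n,c['fx'],c['fy'],c['cx'],c['cy'],np.round(c['R'],4).tolist(),np.round(c['t'],1).tolist())
    cv2.imwrite(f'pics/{n}0.png',cv2.resize(c['image'],(800,600),interpolation=cv2.INTER_CUBIC))
    for q in['caliper','moving_jaw','packing_board','red_block','yellow_block','green_block','blue_block','loupe','flux_tin','wick_reel','post']:
        print(q,[(round(d['score'],2),[round(float(v)) for v in d['extent']]) for d in spotter.outline_of(n,q)])
E
```

```text
0.0 [ 125.62210392 -509.12875332  230.09650606] [[-9.70910000e-01 -2.93425239e-04  2.39444536e-01]
 [-2.39444555e-01  2.34869864e-03 -9.70907199e-01]
 [-2.77494377e-04 -9.99997199e-01 -2.35063407e-03]] 85.50082451687202 [ 0.2007048  -0.46601504  1.03279982]
top 494.1489902078887 494.1489902078887 257.3499394246752 183.50604229794916 [[-0.1053, -0.9944, 0.0065], [-0.9451, 0.098, -0.3117], [0.3093, -0.039, -0.9502]] [-82.4, 555.2, 1887.2]
caliper [(0.92, [200, 183, 235, 227])]
moving_jaw [(0.69, [104, 198, 120, 219]), (0.5, [214, 194, 224, 209])]
packing_board [(0.85, [147, 187, 194, 230])]
red_block [(0.26, [213, 196, 228, 210])]
yellow_block [(0.62, [99, 196, 122, 215])]
green_block [(0.6, [124, 201, 139, 216])]
blue_block [(0.73, [290, 219, 302, 229]), (0.7, [393, 188, 410, 211])]
loupe [(0.6, [211, 156, 222, 164])]
flux_tin [(0.71, [235, 158, 249, 175])]
wick_reel []
post []
side 371.3301908141634 371.3301908141634 258.34022948441014 187.44129287491987 [[-0.8897, -0.456, 0.024], [-0.252, 0.4466, -0.8585], [0.3808, -0.7698, -0.5122]] [410.6, 245.3, 1231.0]
caliper [(0.64, [225, 204, 266, 240])]
moving_jaw [(0.66, [238, 210, 255, 224])]
packing_board [(0.75, [183, 235, 240, 271]), (0.38, [171, 268, 194, 289])]
red_block [(0.75, [198, 218, 209, 230])]
yellow_block [(0.73, [150, 289, 174, 302]), (0.23, [200, 197, 212, 210])]
green_block [(0.63, [172, 269, 191, 288])]
blue_block [(0.69, [317, 143, 334, 157]), (0.52, [201, 200, 211, 211]), (0.49, [300, 188, 314, 194])]
loupe [(0.47, [202, 199, 212, 208])]
flux_tin [(0.7, [186, 233, 244, 274]), (0.55, [218, 192, 232, 202])]
wick_reel [(0.67, [197, 218, 210, 226])]
post [(0.66, [236, 210, 252, 225])]
```

View pics/top0.png

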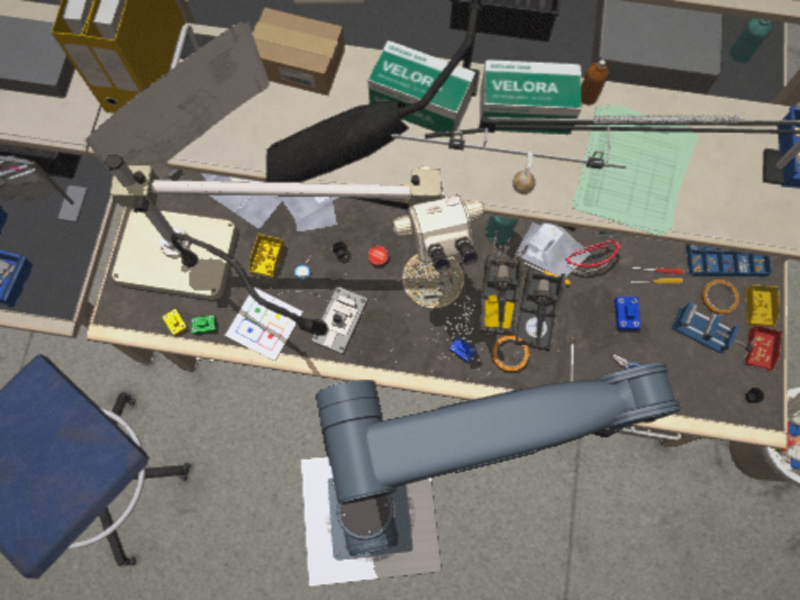

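View pics/side0.png

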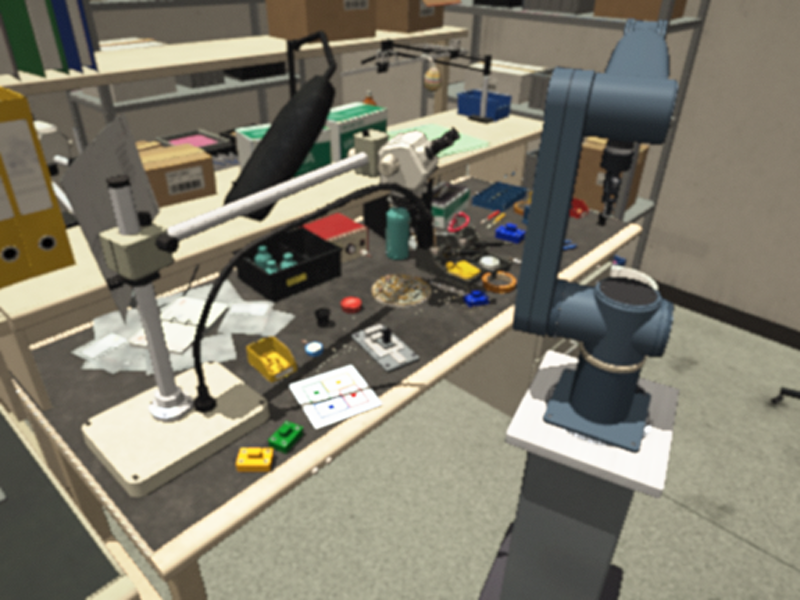

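```bash
cat > h.py <<'E'
from workcell import get_obs, capture, spotter
import cv2,numpy as np
def ray(c,u,v):
    d=np.array([(u-c['cx'])/c['fx'],(v-c['cy'])/c['fy'],1.]); R=np.array(c['R']); return -R.T@np.array(c['t']), R.T@d
def onz(c,u,v,z):
    o,d=ray(c,u,v); return o+d*(z-o[2])/d[2]
def proj(c,X):
    p=np.array(c['R'])@np.asarray(X,float)+np.array(c['t']); return np.array([c['fx']*p[0]/p[2]+c['cx'],c['fy']*p[1]/p[2]+c['cy']])
def tri(c1,p1,c2,p2):
    o1,d1=ray(c1,*p1);o2,d2=ray(c2,*p2); d1/=np.linalg.norm(d1);d2/=np.linalg.norm(d2)
    s=np.linalg.lstsq(np.c_[d1,-d2],o2-o1,rcond=None)[0]; a=o1+d1*s[0];b=o2+d2*s[1]; return (a+b)/2,np.linalg.norm(a-b)
def crop(c,x0,y0,x1,y1,s): return cv2.resize(c['image'][y0:y1,x0:x1],None,fx=s,fy=s,interpolation=cv2.INTER_CUBIC)
E
python3 - <<'E'
from h import *
t=capture('top');s=capture('side')
k=.64
print('hose tip',tri(t,(317*k,326*k),s,(425*k,245*k)))
for n,p,z in[('yel',(174,321),20),('grn',(203,324),20),('blu',(463,349),20),('bigblu',(627,312),20),('board',(263,324),5),('cal',(339,320),12),('loupe',(341,250),20),('tin',(378,255),20),('dish',(302,271),5)]:
    print(n,np.round(onz(t,p[0]*k,p[1]*k,z)))
for n,p,z in[('yel',(255,458),20),('grn',(286,434),20),('blu',(476,298),20),('board',(336,395),5),('cal',(385,348),12)]:
    print(n,np.round(onz(s,p[0]*k,p[1]*k,z)))
a=crop(t,95,145,310,245,3.7)[:, :800]; b=crop(s,140,180,320,310,4.4)[:,:800]
np.save('t0.npy',t['image']);np.save('s0.npy',s['image'])
cv2.imwrite('pics/t1.png',a);cv2.imwrite('pics/s1.png',b)
E
```

```text
hose tip (array([393.16135461,  64.91707807, 318.11769533]), np.float64(8.870292778884249))
yel [534. 460.  20.]
grn [518. 385.  20.]
blu [ 381. -281.   20.]
bigblu [ 435. -724.   20.]
board [506. 231.   5.]
cal [494.  32.  12.]
loupe [687.  10.  20.]
tin [662. -88.  20.]
dish [643. 120.   5.]
yel [530. 466.  20.]
grn [517. 390.  20.]
blu [ 378. -266.   20.]
board [504. 234.   5.]
cal [489.  43.  12.]
```

View pics/t1.png

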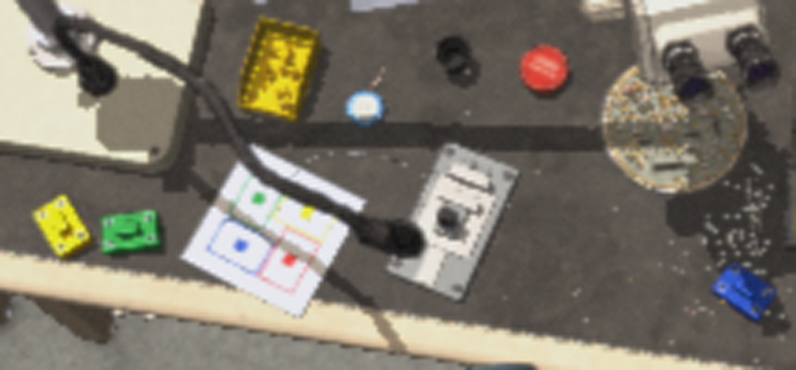

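View pics/s1.png

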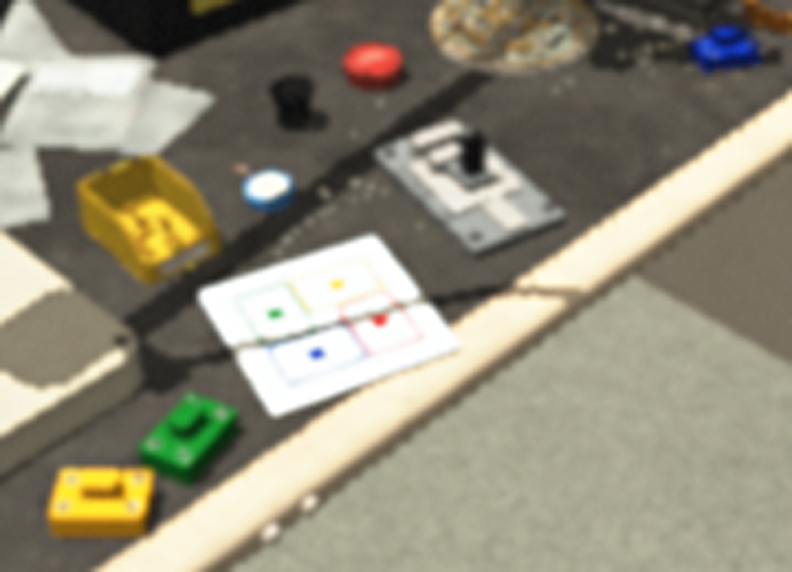

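```bash
cat >> h.py <<'E'
from scipy.optimize import least_squares, minimize
def W(p,L):
    c,s=np.cos(p[2]),np.sin(p[2]); L=np.atleast_2d(np.asarray(L,float)); return np.c_[p[0]+c*L[:,0]-s*L[:,1],p[1]+s*L[:,0]+c*L[:,1],L[:,2]]
def fitc(L,obs,p0):  # obs: list of (cam, pixels)
    f=lambda p:np.concatenate([(np.array([proj(c,X) for X in W(p,L)])-px).ravel() for c,px in obs])
    r=least_squares(f,p0,x_scale=[10,10,.1],loss='soft_l1'); return r.x,np.abs(f(r.x)).reshape(len(obs),-1).mean(1)
def box(sx,sy,z0,z1): return [[a*sx/2,b*sy/2,z] for a in(-1,1) for b in(-1,1) for z in(z0,z1)]
def sil(c,p,z=0,up=4):
    m=np.zeros((384*up,512*up),np.uint8)
    for L in(box(60,40,z,z+20),box(24,14,z+20,z+34)):
        P=np.array([proj(c,X) for X in W(p,L)]); P=((P+.5)*up).astype(np.int32); cv2.fillConvexPoly(m,cv2.convexHull(P),255)
    return cv2.resize(m,(512,384),interpolation=cv2.INTER_AREA)/255.
def cmask(c,col):
    h=cv2.cvtColor(c['image'],cv2.COLOR_BGR2HSV); lo,hi={'yellow':(15,35),'green':(45,80),'blue':(105,130)}[col]
    return ((h[...,0]>=lo)&(h[...,0]<=hi)&(h[...,1]>110)&(h[...,2]>30)).astype(float)
def fitblock(obs,p0,z=0,r=40):  # obs list of (cam,mask)
    ms=[]
    for c,m in obs:
        u,v=proj(c,[p0[0],p0[1],z+10]); w=np.zeros_like(m); k=int(r*c['fx']/1300)
        w[max(0,int(v)-k):int(v)+k,max(0,int(u)-k):int(u)+k]=1; ms.append((c,m*w))
    f=lambda p:sum(np.abs(sil(c,p,z)-m).sum()/max(1,m.sum()) for c,m in ms)
    best=None
    for a in np.arange(0,np.pi,np.pi/6):
        r_=minimize(f,[p0[0],p0[1],a],method='Nelder-Mead',options=dict(initial_simplex=[[p0[0],p0[1],a],[p0[0]+10,p0[1],a],[p0[0],p0[1]+10,a],[p0[0],p0[1],a+.3]],maxiter=120))
        if best is None or r_.fun<best.fun: best=r_
    return best.x,best.fun
E
python3 - <<'E'
from h import *
t=capture('top');s=capture('side')
T=lambda P:np.array(P)/3.7+[95,145]-.4; S=lambda P:np.array(P)/4.4+[140,180]-.4
cal=[[40,45,12],[40,-45,12],[-124,-45,12],[-124,45,12]]
for o in([(t,T([(445,145),(517,172),(460,300),(387,268)]))],[(s,S([(375,152),(455,120),(565,212),(480,250)]))]):
    print('cal',fitc(cal,o,[530,20,-.4]))
o=[(t,T([(445,145),(517,172),(460,300),(387,268)])),(s,S([(375,152),(455,120),(565,212),(480,250)]))]
print('cal',fitc(cal,o,[530,20,-.4]))
b=[[75,75,5],[75,-75,5],[-75,-75,5],[-75,75,5]]
o=[(t,T([(255,148),(366,203),(298,317),(182,258)])),(s,S([(198,290),(373,235),(460,345),(272,415)]))]
for q in(o[:1],o[1:],o): print('board',fitc(b,q,[505,232,-.4]))
for col,p0 in(('yellow',(532,463)),('green',(518,388)),('blue',(380,-272))):
    A=[(t,cmask(t,col)),(s,cmask(s,col))]
    print(col,[ (np.round(x,2),round(f,2)) for x,f in(fitblock(A,p0),fitblock(A[:1],p0),fitblock(A[1:],p0))])
for z in(300,400,450,500): print(z,proj(s,[0,0,z])/.64,proj(t,[0,0,z])/.64)
print(proj(s,[125,-509,231])/.64)
E
```

```text
cal (array([ 5.34119706e+02,  1.15707505e+01, -4.96639377e-01]), array([0.57036914]))
cal (array([ 5.34844665e+02,  1.47595651e+01, -4.67158181e-01]), array([0.31539504]))
cal (array([ 5.34455523e+02,  1.27513362e+01, -4.83583867e-01]), array([0.6035292 , 0.43081045]))
board (array([507.76339581, 228.58214254,  -0.59127731]), array([0.44875769]))
board (array([510.59728179, 231.95982661,  -0.57726099]), array([0.16003006]))
board (array([509.87359223, 230.60533238,  -0.58260049]), array([0.59611429, 0.31676554]))
yellow [(array([5.3570e+02, 4.6096e+02, 4.9000e-01]), np.float64(0.26)), (array([5.3461e+02, 4.6124e+02, 4.9000e-01]), np.float64(0.15)), (array([5.3711e+02, 4.6067e+02, 5.2000e-01]), np.float64(0.07))]
green [(array([521.32, 386.32,   1.59]), np.float64(0.53)), (array([520.2 , 386.4 ,   1.59]), np.float64(0.33)), (array([521.81, 386.62,   1.6 ]), np.float64(0.18))]
blue [(array([ 385.33, -279.64,    0.85]), np.float64(0.38)), (array([ 384.45, -279.59,    0.84]), np.float64(0.2)), (array([ 385.83, -280.65,    3.96]), np.float64(0.16))]
300 [628.64401294 286.25796264] [363.34945394 509.22991654]
400 [641.23047018 237.38372581] [361.23922911 507.29143651]
450 [648.0070013 211.0699045] [360.08108624 506.22755138]
500 [655.13959311 183.37347058] [358.84501258 505.09207801]
[604.39785845 213.67677974]
```

```bash
python3 - <<'E'
from h import *
t=capture('top');s=capture('side')
T=lambda P:np.array(P)/3.7+[95,145]-.4; S=lambda P:np.array(P)/4.4+[140,180]-.4
D={'red':((290,260),(380,320)),'yellow':((306,213),(337,284)),'green':((258,198),(275,313)),'blue':((240,246),(317,353))}
p=np.array([509.9,230.6,-.583]);R=np.array([[np.cos(p[2]),np.sin(p[2])],[-np.sin(p[2]),np.cos(p[2])]])
for k,(a,b) in D.items():
    A=onz(t,*T(a),5)[:2];B=onz(s,*S(b),5)[:2]; print(k,A.round(),B.round(),(R@(A-p[:2])).round(),(R@(B-p[:2])).round())
c=crop(s,180,228,248,278,10);cv2.imwrite('pics/board.png',c)
# moving jaw/post: post centre near top
d=spotter.outline_of('side','post')[0]; e=spotter.outline_of('top','moving_jaw')
print(d['extent'],[x['extent'] for x in e])
for g in(40,55,65,75):
    q=[534.5,13,-.48]
    print(g,[(proj(t,X),proj(s,X)) for X in W(q,[[-g-36,0,62]])])
cv2.imwrite('pics/cal.png',np.hstack([crop(t,195,178,240,230,9),crop(s,220,200,270,252,7.5)[:468]]) if 0 else crop(s,220,200,270,245,14))
E
```

```text
red [472. 214.] [474. 214.] [-22. -35.] [-21. -34.]
yellow [524. 194.] [525. 194.] [ 33. -23.] [ 33. -22.]
green [547. 246.] [548. 246.] [23. 33.] [23. 34.]
blue [494. 268.] [495. 268.] [-34.  23.] [-33.  23.]
[189.8, 236.2, 244.8, 273.7] [[210.2, 198.1, 226.6, 210.6]]
40 [(array([212.47698147, 208.35700498]), array([251.29564188, 213.98549275]))]
55 [(array([210.99795427, 211.74294406]), array([253.66405226, 215.99337659]))]
65 [(array([210.00826634, 214.00863806]), array([255.26368021, 217.34950437]))]
75 [(array([209.01562725, 216.28108816]), array([256.88016349, 218.71992171]))]
```

View pics/board.png

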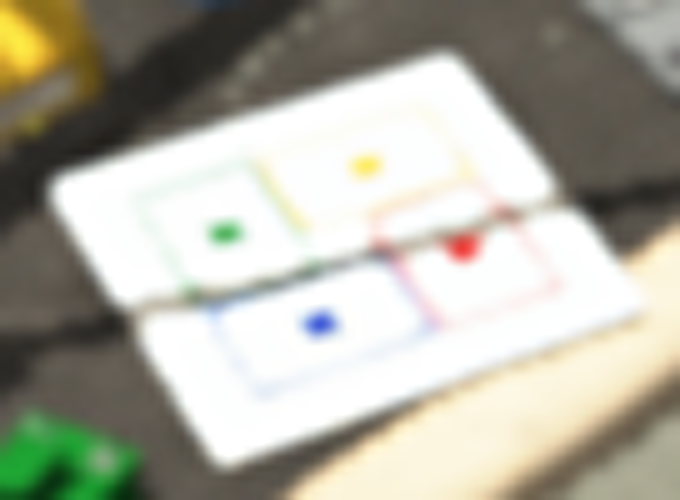

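View pics/cal.png

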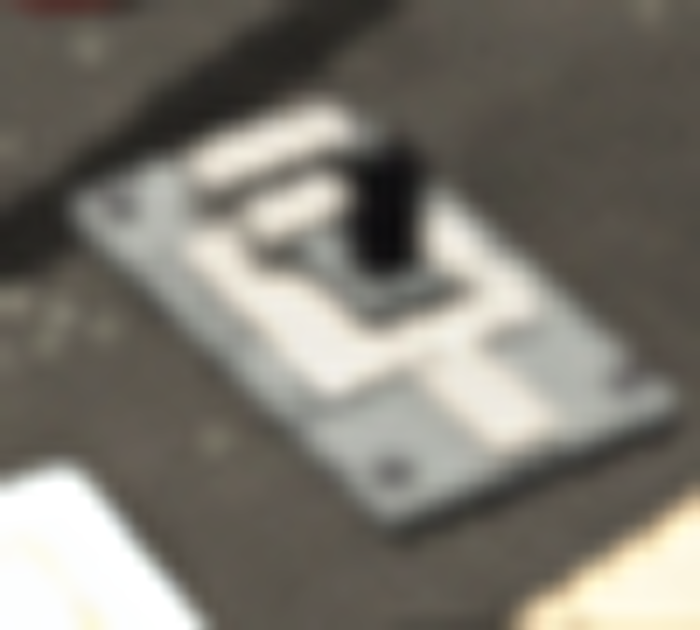

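```bash
python3 - <<'E'
from h import *
t=capture('top');s=capture('side'); k=.64
S=np.array([(205,395),(198,330),(210,290),(230,260),(265,225),(300,200),(340,190),(385,185),(420,200),(432,225),(428,245)])*k
Sd=np.concatenate([np.linspace(S[i],S[i+1],40) for i in range(len(S)-1)])
for p in[(190,255),(215,262),(240,285),(262,300),(280,310),(295,318),(310,325),(320,328)]:
    r=[(lambda x:(x[1],x[0],q))(tri(t,np.array(p)*k,s,q)) for q in Sd]
    r.sort(key=lambda x:x[0]); print(p,[(round(a,1),b.round(),(q/k).round()) for a,b,q in r[:60:15]])
for z in(231,300,400,450,500): print(z,proj(s,[125,-509,z])/k,proj(t,[125,-509,z])/k)
for z in(500,600,700):print(z,proj(s,[0,0,z])/k)
E
```

```text
(190, 255) [(np.float64(0.0), array([700., 406.,  54.]), array([205., 395.])), (np.float64(5.2), array([550., 314., 436.]), array([277., 217.])), (np.float64(10.9), array([695., 402.,  81.]), array([204., 383.])), (np.float64(16.3), array([527., 301., 467.]), array([297., 202.]))]
(215, 262) [(np.float64(0.3), array([517., 256., 459.]), array([313., 197.])), (np.float64(11.1), array([509., 252., 466.]), array([322., 195.])), (np.float64(21.0), array([532., 264., 446.]), array([298., 201.])), (np.float64(29.5), array([495., 245., 476.]), array([335., 191.]))]
(240, 285) [(np.float64(0.2), array([458., 204., 470.]), array([358., 188.])), (np.float64(13.8), array([449., 200., 475.]), array([368., 187.])), (np.float64(26.7), array([474., 212., 460.]), array([341., 190.])), (np.float64(38.2), array([433., 194., 485.]), array([384., 185.]))]
(262, 300) [(np.float64(0.9), array([422., 162., 466.]), array([389., 187.])), (np.float64(12.9), array([416., 160., 464.]), array([395., 189.])), (np.float64(26.1), array([437., 168., 460.]), array([372., 186.])), (np.float64(38.9), array([405., 156.,
[... 853 characters left out ...]
), array([431., 231.]))]
(320, 328) [(np.float64(0.4), array([380.,  57., 361.]), array([432., 224.])), (np.float64(3.1), array([382.,  57., 349.]), array([431., 230.])), (np.float64(5.3), array([385.,  58., 335.]), array([430., 237.])), (np.float64(7.5), array([388.,  59., 320.]), array([428., 243.]))]
231 [604.39785845 213.67677974] [586.454243   427.70102546]
300 [609.70811949 189.17138058] [593.94120177 423.26827054]
400 [617.85874462 151.55847964] [605.90480731 416.18505653]
450 [622.15151741 131.74850985] [612.44822085 412.3109403 ]
500 [626.59976492 111.22106685] [619.4144248  408.18650529]
500 [655.13959311 183.37347058]
600 [670.59143535 123.37271084]
700 [687.85773069  56.32628216]
```

```bash
cat >> h.py <<'E'
CAL=np.array([534.5,13.,-.48]); BRD=np.array([509.9,230.6,-.583])
def cal(x,y=0): return W(CAL,[[x,y,0]])[0][:2]
SL={'yellow':(33,-23,np.pi/2),'green':(23,33,0),'blue':(-33,23,np.pi/2)}
def cmd(*tg):  # each (x,y,z,az of tool z or None)
    o=get_obs(); R=np.array(o['eef_rot']);p=np.array(o['tcp_pos']); az=np.arctan2(R[1,2],R[0,2])
    print('t %.1f tcp %s az %.3f tilt %.3f w %.1f F %s q %s eff %s'%(o['time'],p.round(1),az,np.arccos(min(1,-R[2,1])),o['grip_width'],np.round(o['contact_force'],1),np.round(o['q'],2),np.round(o['effort'],1)))
    for x,y,z,a in tg:
        d=R.T@(np.array([x,y,z])-p)/800; w=0 if a is None else (a-az+np.pi/2)%np.pi-np.pi/2
        print('tx %.4f ty %.4f tz %.4f yaw %.4f'%(*d,-w/(2*np.pi)))
E
python3 -c "
from h import *
cmd((270,-20,230,-.48),(270,40,230,-.48))
for g in(15,40,75): print(g,cal(-g-36))"
```

```text
t 1.7 tcp [ 125.7 -509.7  231.3] az -1.329 tilt 0.000 w 85.6 F [-0.4  0.4 -0.3] q [-1.46  0.05  0.1   1.62  0.    1.44] eff [ -0.  -33.9  32.    0.   -0.    0. ]
tx -0.3217 ty 0.0016 tz -0.5512 yaw -0.1351
tx -0.3397 ty 0.0016 tz -0.6240 yaw -0.1351
15 [489.26325894  36.55073795]
40 [467.08838587  48.09521734]
75 [436.04356357  64.25748849]
```

Request:
send_rows(
  series=[
    {"hand":0.1,"tx":-0.05,"ty":0,"tz":-0.08,"yaw":0},
    {"hand":0.1,"tx":-0.1,"ty":0,"tz":-0.16,"yaw":-0.02},
    {"hand":0.1,"tx":-0.14,"ty":0,"tz":-0.23,"yaw":-0.04},
    {"hand":0.1,"tx":-0.18,"ty":0,"tz":-0.3,"yaw":-0.06},
    {"hand":0.1,"tx":-0.22,"ty":0,"tz":-0.37,"yaw":-0.08},
    {"hand":0.1,"tx":-0.26,"ty":0,"tz":-0.44,"yaw":-0.1},
    {"hand":0.1,"tx":-0.3,"ty":0,"tz":-0.5,"yaw":-0.12},
    {"hand":0.1,"tx":-0.322,"ty":0,"tz":-0.551,"yaw":-0.135},
    {"hand":0.1,"tx":-0.322,"ty":0,"tz":-0.551,"yaw":-0.135},
    {"hand":0.1,"tx":-0.322,"ty":0,"tz":-0.551,"yaw":-0.135},
  ],
)

```text
time: 2.95
tcp_pos: [270.4, -19.0, 231.5]
eef_rot: [[-0.458, 0.001, 0.889], [-0.889, -0.0, -0.458], [0.0, -1.0, 0.001]]
contact_force: [0.5, -0.2, 0.7]
grip_width: 46.9
```

```bash
python3 -c "
from h import *
cmd((270,-20,230,-.48),(330,10,150,-.48),(400,30,110,-.48),(489,36.5,110,-.48))
t=capture('top');s=capture('side')
a=crop(t,95,145,310,310,3.6);cv2.imwrite('pics/a1.png',a)
cv2.imwrite('pics/a1s.png',crop(s,150,60,410,250,3))"
```

```text
t 3.0 tcp [270.4 -19.  231.5] az -0.476 tilt 0.001 w 46.9 F [ 0.5 -0.2  0.7] q [-0.32 -0.63 -0.43  1.77 -0.    1.73] eff [ 1.2 -9.  31.2  0.   0.1  0.1]
tx 0.0014 ty 0.0019 tz 0.0002 yaw 0.0007
tx -0.0663 ty 0.1020 tz 0.0496 yaw 0.0007
tx -0.1286 ty 0.1520 tz 0.1159 yaw 0.0007
tx -0.1868 ty 0.1521 tz 0.2111 yaw 0.0007
```

View pics/a1s.png

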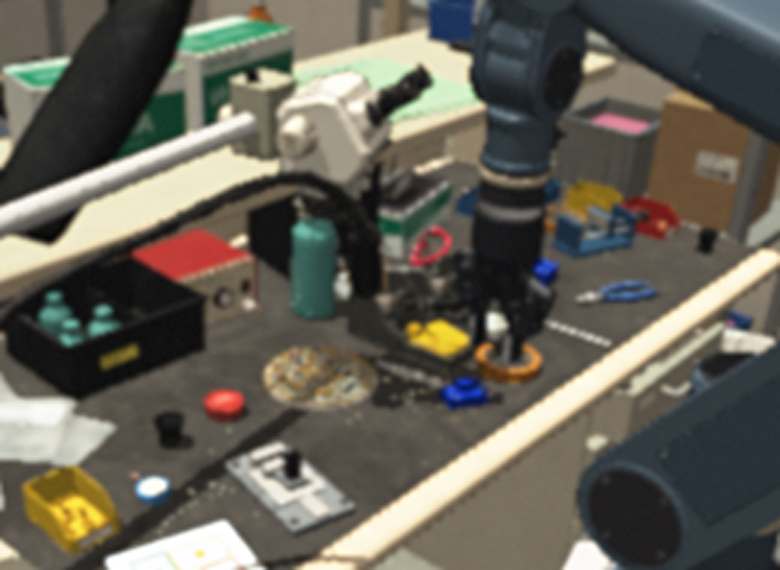

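Request:
send_rows(
  series=[
    {"hand":0.1,"tx":-0.03,"ty":0.05,"tz":0.06,"yaw":0},
    {"hand":0.1,"tx":-0.06,"ty":0.1,"tz":0.12,"yaw":0},
    {"hand":0.1,"tx":-0.085,"ty":0.152,"tz":0.168,"yaw":0},
    {"hand":0.1,"tx":-0.085,"ty":0.152,"tz":0.168,"yaw":0},
    {"hand":0.1,"tx":-0.13,"ty":0.152,"tz":0.19,"yaw":0},
    {"hand":0.1,"tx":-0.187,"ty":0.17,"tz":0.211,"yaw":0},
    {"hand":0.1,"tx":-0.187,"ty":0.19,"tz":0.211,"yaw":0},
    {"hand":0.1,"tx":-0.187,"ty":0.19,"tz":0.211,"yaw":0},
  ],
)

```text
time: 4.05
tcp_pos: [487.2, 32.4, 78.4]
eef_rot: [[-0.465, -0.004, 0.885], [-0.885, -0.001, -0.465], [0.002, -1.0, -0.003]]
contact_force: [-0.3, -0.7, 0.2]
grip_width: 47.1
```

```bash
python3 -c "
from h import *
cmd((489,36.5,60,-.48),(489,36.5,36,-.48))
t=capture('top');s=capture('side')
cv2.imwrite('pics/a2.png',np.vstack([crop(s,215,130,285,250,6)]))
cv2.imwrite('pics/a2.png',np.hstack([cv2.resize(crop(s,215,150,285,250,6),(400,570)),cv2.resize(crop(t,170,160,240,260,6),(400,570))]))"
```

```text
t 4.0 tcp [487.2  32.4  78.4] az -0.483 tilt 0.004 w 47.1 F [-0.3 -0.7  0.2] q [-0.07 -0.02 -0.28  1.32 -0.    1.98] eff [  0.3 -30.1  31.7  -0.2   0.   -0. ]
tx -0.0056 ty 0.0230 tz -0.0003 yaw -0.0005
tx -0.0057 ty 0.0530 tz -0.0002 yaw -0.0005
```

View pics/a2.png

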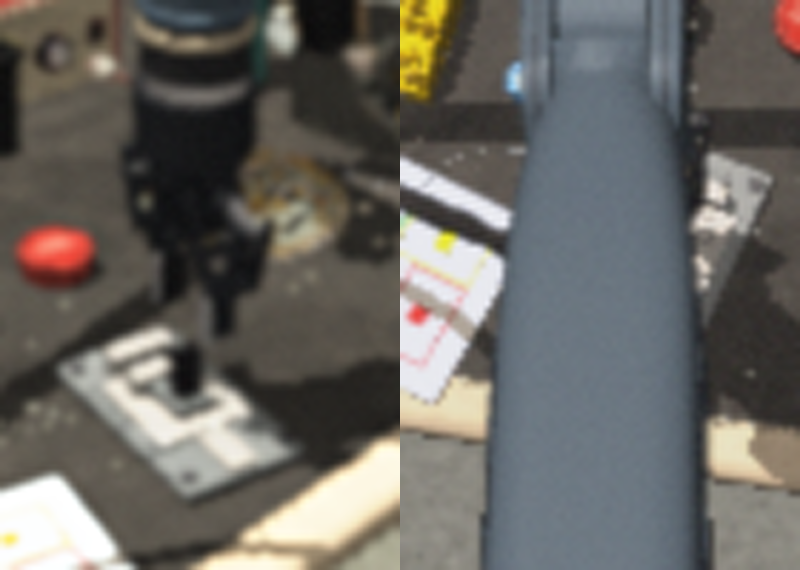

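Request:
send_rows(
  series=[
    {"hand":0.1,"tx":-0.006,"ty":0.02,"tz":0,"yaw":0},
    {"hand":0.1,"tx":-0.006,"ty":0.04,"tz":0,"yaw":0},
    {"hand":0.1,"tx":-0.006,"ty":0.053,"tz":0,"yaw":0},
    {"hand":0.1,"tx":-0.006,"ty":0.053,"tz":0,"yaw":0},
    {"hand":-1,"tx":-0.006,"ty":0.053,"tz":0,"yaw":0},
    {"hand":-1,"tx":-0.006,"ty":0.053,"tz":0,"yaw":0},
    {"hand":-1,"tx":-0.006,"ty":0.053,"tz":0,"yaw":0},
    {"hand":-1,"tx":-0.006,"ty":0.053,"tz":0,"yaw":0},
  ],
)

```text
time: 5.15
tcp_pos: [491.1, 36.7, 38.4]
eef_rot: [[-0.466, 0.001, 0.885], [-0.885, -0.001, -0.466], [0.0, -1.0, 0.001]]
contact_force: [-0.8, 0.7, 2.9]
grip_width: 12.7
```

```bash
python3 -c "
from h import *
cmd((*cal(-106),36,-.48))
t=capture('top');s=capture('side')
cv2.imwrite('pics/a3.png',crop(s,215,150,285,250,6))"
```

```text
t 5.2 tcp [491.1  36.7  38.4] az -0.484 tilt 0.001 w 12.7 F [-0.8  0.7  2.9] q [-0.06  0.01 -0.33  1.23 -0.    1.99] eff [  0.3 -29.9  29.7  -0.3  -0.1  -0.5]
tx 0.0015 ty 0.0029 tz -0.0707 yaw -0.0007
```

View pics/a3.png

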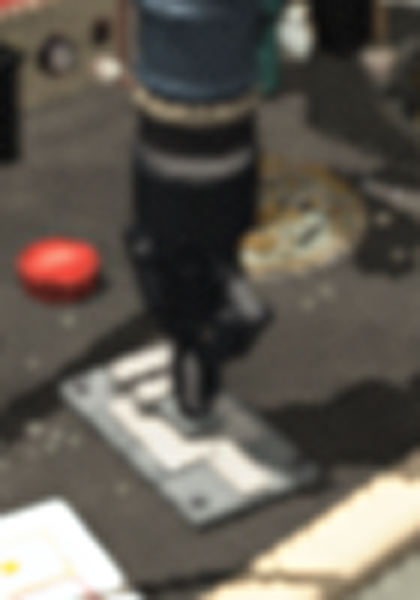

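Request:
send_rows(
  series=[
    {"hand":-1,"tx":0,"ty":0,"tz":-0.01,"yaw":0},
    {"hand":-1,"tx":0,"ty":0,"tz":-0.02,"yaw":0},
    {"hand":-1,"tx":0,"ty":0,"tz":-0.03,"yaw":0},
    {"hand":-1,"tx":0,"ty":0,"tz":-0.04,"yaw":0},
    {"hand":-1,"tx":0,"ty":0,"tz":-0.05,"yaw":0},
    {"hand":-1,"tx":0,"ty":0,"tz":-0.06,"yaw":0},
    {"hand":-1,"tx":0,"ty":0,"tz":-0.066,"yaw":0},
    {"hand":-1,"tx":0,"ty":0,"tz":-0.066,"yaw":0},
  ],
)

```text
time: 6.25
tcp_pos: [443.7, 62.7, 38.4]
eef_rot: [[-0.465, 0.001, 0.886], [-0.886, 0.002, -0.465], [-0.002, -1.0, 0.0]]
contact_force: [2.9, 4.3, -0.8]
grip_width: 12.9
```

```bash
python3 -c "
from h import *
cmd()
o=get_obs();p=o['tcp_pos'];d=np.array(p[:2])-CAL[:2];c,s=np.cos(CAL[2]),np.sin(CAL[2]);print(c*d[0]+s*d[1],-s*d[0]+c*d[1])
t=capture('top');s=capture('side')
cv2.imwrite('pics/a4.png',crop(s,215,150,285,250,6))"
```

```text
t 6.2 tcp [443.7  62.7  38.4] az -0.483 tilt 0.002 w 12.9 F [ 2.9  4.3 -0.8] q [-0.01 -0.11 -0.44  1.24  0.    2.04] eff [ -1.3 -26.5  29.5   1.   -1.3  -0.5]
-103.43375593739235 2.1541913925627227
```

View pics/a4.png

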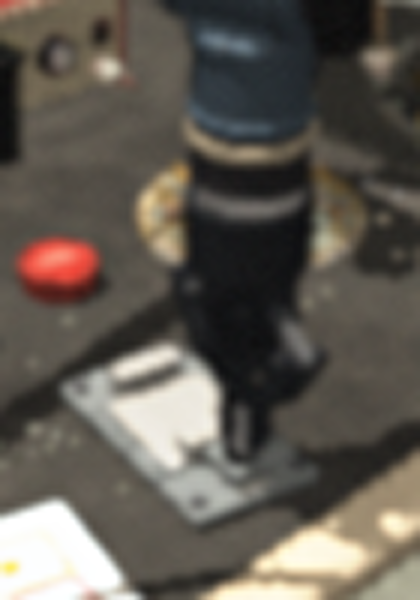

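Request:
send_rows(
  series=[
    {"hand":0.1,"tx":0,"ty":0,"tz":0,"yaw":0},
    {"hand":0.1,"tx":0,"ty":0,"tz":0,"yaw":0},
    {"hand":0.1,"tx":0,"ty":0,"tz":0,"yaw":0},
    {"hand":0.1,"tx":0,"ty":-0.05,"tz":0,"yaw":0},
    {"hand":0.1,"tx":0.03,"ty":-0.1,"tz":0.02,"yaw":0},
    {"hand":0.1,"tx":0.09,"ty":-0.127,"tz":0.044,"yaw":0},
    {"hand":0.1,"tx":0.094,"ty":-0.127,"tz":0.044,"yaw":0},
    {"hand":0.1,"tx":0.14,"ty":-0.127,"tz":-0.03,"yaw":0},
    {"hand":0.1,"tx":0.181,"ty":-0.127,"tz":-0.122,"yaw":0},
    {"hand":0.1,"tx":0.181,"ty":-0.127,"tz":-0.122,"yaw":0},
    {"hand":0.1,"tx":0.181,"ty":-0.127,"tz":-0.122,"yaw":0},
  ],
)

```text
time: 7.72
tcp_pos: [288.7, -19.7, 138.8]
eef_rot: [[-0.465, 0.0, 0.886], [-0.886, 0.003, -0.465], [-0.002, -1.0, -0.001]]
contact_force: [0.8, 0.4, 0.4]
grip_width: 46.9
```

```bash
sed -i 's/^CAL=.*;/CAL=np.array([534.4,12.5,-.495]);/' h.py; python3 -c "
from h import *
cmd((270,120,140,-1.08),(225,185,140,-1.08),(340,320,140,-1.08),(535.7,461,100,-1.08))
t=capture('top');s=capture('side')
for col,p0 in(('yellow',(535,461)),('green',(521,386)),('blue',(385,-280))): print(col,fitblock([(t,cmask(t,col)),(s,cmask(s,col))],p0))
"
```

```text
t 7.7 tcp [288.7 -19.7 138.8] az -0.483 tilt 0.003 w 46.9 F [0.8 0.4 0.4] q [-0.3  -0.61 -0.6   1.58  0.    1.75] eff [ -0.1 -11.1  31.5   0.5  -0.   -0. ]
tx -0.1438 ty -0.0010 tz -0.1018 yaw 0.0950
tx -0.1896 ty -0.0009 tz -0.1894 yaw 0.0950
tx -0.4059 ty -0.0004 tz -0.1405 yaw 0.0950
tx -0.6755 ty 0.0502 tz -0.0057 yaw 0.0950
yellow (array([535.85348148, 460.44530618,   3.64076968]), np.float64(0.2501764636572197))
green (array([521.3424603 , 386.3584642 ,   1.59381627]), np.float64(0.5540912518853696))
blue (array([ 384.56006095, -279.81064244,    0.84878994]), np.float64(1.5708014818830758))
```

Request:
send_rows(
  series=[
    {"hand":0.1,"tx":-0.07,"ty":0,"tz":-0.045,"yaw":-0.028},
    {"hand":0.1,"tx":-0.144,"ty":0,"tz":-0.102,"yaw":-0.056},
    {"hand":0.1,"tx":-0.17,"ty":0,"tz":-0.15,"yaw":-0.084},
    {"hand":0.1,"tx":-0.19,"ty":0,"tz":-0.189,"yaw":-0.112},
    {"hand":0.1,"tx":-0.26,"ty":0,"tz":-0.173,"yaw":-0.14},
    {"hand":0.1,"tx":-0.33,"ty":0,"tz":-0.157,"yaw":-0.168},
    {"hand":0.1,"tx":-0.406,"ty":0,"tz":-0.14,"yaw":-0.196},
    {"hand":0.1,"tx":-0.47,"ty":0,"tz":-0.108,"yaw":-0.224},
    {"hand":0.1,"tx":-0.54,"ty":0,"tz":-0.073,"yaw":-0.252},
    {"hand":0.1,"tx":-0.61,"ty":0,"tz":-0.038,"yaw":-0.28},
    {"hand":0.1,"tx":-0.675,"ty":0.02,"tz":-0.006,"yaw":-0.308},
    {"hand":0.1,"tx":-0.675,"ty":0.05,"tz":-0.006,"yaw":-0.336},
  ],
)

```text
time: 9.32
tcp_pos: [540.5, 463.6, 93.1]
eef_rot: [[0.998, -0.001, -0.064], [0.064, 0.0, 0.998], [-0.001, -1.0, 0.001]]
contact_force: [-1.5, 0.5, -0.9]
grip_width: 47.1
```

```bash
python3 -c "
from h import *
cmd((535.8,460.7,60,2.07),(535.8,460.7,23,2.07))
"
```

```text
t 9.3 tcp [540.5 463.6  93.1] az 1.634 tilt 0.001 w 47.1 F [-1.5  0.5 -0.9] q [0.61 0.56 0.45 1.46 0.   0.55] eff [ -0.3 -52.8  36.   -0.4   0.    0.9]
tx -0.0061 ty 0.0414 tz -0.0032 yaw -0.0693
tx -0.0060 ty 0.0876 tz -0.0033 yaw -0.0693
```

Request:
send_rows(
  series=[
    {"hand":0.1,"tx":-0.006,"ty":0.01,"tz":-0.003,"yaw":-0.029},
    {"hand":0.1,"tx":-0.006,"ty":0.02,"tz":-0.003,"yaw":-0.058},
    {"hand":0.1,"tx":-0.006,"ty":0.03,"tz":-0.003,"yaw":-0.069},
    {"hand":0.1,"tx":-0.006,"ty":0.06,"tz":-0.003,"yaw":-0.069},
    {"hand":0.1,"tx":-0.006,"ty":0.08,"tz":-0.003,"yaw":-0.069},
    {"hand":0.1,"tx":-0.006,"ty":0.088,"tz":-0.003,"yaw":-0.069},
    {"hand":0.1,"tx":-0.006,"ty":0.088,"tz":-0.003,"yaw":-0.069},
    {"hand":-1,"tx":-0.006,"ty":0.088,"tz":-0.003,"yaw":-0.069},
    {"hand":-1,"tx":-0.006,"ty":0.088,"tz":-0.003,"yaw":-0.069},
    {"hand":-1,"tx":-0.006,"ty":0.088,"tz":-0.003,"yaw":-0.069},
    {"hand":-1,"tx":-0.006,"ty":0.088,"tz":-0.003,"yaw":-0.069},
  ],
)

```text
time: 10.7
tcp_pos: [536.6, 461.5, 24.4]
eef_rot: [[0.879, 0.001, -0.477], [0.477, 0.002, 0.879], [0.002, -1.0, 0.001]]
contact_force: [-0.4, 0.4, 5.2]
grip_width: 12.1
```

```bash
python3 -c "
from h import *
cmd((535.7,460.7,140,2.07),(340,320,150,2.3),(225,185,150,2.4),(290,-20,150,2.647),(*cal(-24,-60),120,2.647),(*cal(-24),70,2.647))
s=capture('side');cv2.imwrite('pics/b1.png',crop(s,130,220,200,320,6))
"
```

```text
t 10.7 tcp [536.6 461.5  24.4] az 2.068 tilt 0.002 w 12.1 F [-0.4  0.4  5.2] q [0.62 0.57 0.33 1.33 0.   0.12] eff [ -0.2 -49.   29.3  -0.1  -0.1  -0. ]
tx -0.0012 ty -0.1445 tz -0.0001 yaw -0.0003
tx -0.3001 ty -0.1577 tz -0.0380 yaw -0.0369
tx -0.5069 ty -0.1582 tz -0.1178 yaw -0.0529
tx -0.5577 ty -0.1586 tz -0.3818 yaw -0.0922
tx -0.3490 ty -0.1209 tz -0.5077 yaw -0.0922
tx -0.2864 ty -0.0582 tz -0.4668 yaw -0.0922
```

View pics/b1.png

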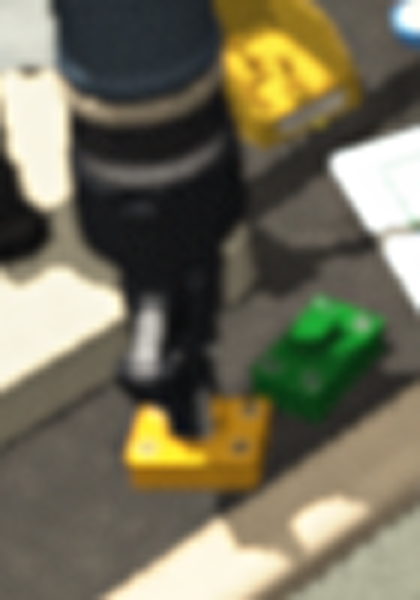

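Request:
send_rows(
  series=[
    {"hand":-1,"tx":0,"ty":-0.06,"tz":0,"yaw":0},
    {"hand":-1,"tx":-0.02,"ty":-0.12,"tz":0,"yaw":0},
    {"hand":-1,"tx":-0.08,"ty":-0.15,"tz":-0.01,"yaw":-0.01},
    {"hand":-1,"tx":-0.15,"ty":-0.157,"tz":-0.02,"yaw":-0.02},
    {"hand":-1,"tx":-0.22,"ty":-0.157,"tz":-0.028,"yaw":-0.03},
    {"hand":-1,"tx":-0.3,"ty":-0.157,"tz":-0.038,"yaw":-0.04},
    {"hand":-1,"tx":-0.37,"ty":-0.157,"tz":-0.065,"yaw":-0.05},
    {"hand":-1,"tx":-0.44,"ty":-0.157,"tz":-0.092,"yaw":-0.06},
    {"hand":-1,"tx":-0.507,"ty":-0.157,"tz":-0.118,"yaw":-0.07},
    {"hand":-1,"tx":-0.52,"ty":-0.157,"tz":-0.18,"yaw":-0.08},
    {"hand":-1,"tx":-0.535,"ty":-0.157,"tz":-0.25,"yaw":-0.09},
    {"hand":-1,"tx":-0.545,"ty":-0.157,"tz":-0.32,"yaw":-0.092},
  ],
)

```text
time: 12.25
tcp_pos: [275.1, 26.9, 148.2]
eef_rot: [[0.474, 0.002, -0.881], [0.881, 0.002, 0.474], [0.003, -1.0, -0.001]]
contact_force: [1.7, 0.6, -1.5]
grip_width: 12.0
```

```bash
python3 -c "
from h import *
cmd((290,-20,150,2.647),(420,-50,130,2.647),(*cal(-24,-40),110,2.647),(*cal(-24),75,2.647))
"
```

```text
t 12.2 tcp [275.1  26.9 148.2] az 2.648 tilt 0.003 w 12.0 F [ 1.7  0.6 -1.5] q [-0.15 -0.65 -0.61  1.61  0.   -1.23] eff [  6.4 -11.   31.7   1.   -0.2   1.1]
tx -0.0428 ty -0.0023 tz -0.0442 yaw 0.0001
tx 0.0011 ty 0.0229 tz -0.2050 yaw 0.0001
tx 0.0877 ty 0.0483 tz -0.2639 yaw 0.0001
tx 0.1375 ty 0.0922 tz -0.2639 yaw 0.0001
```

Request:
send_rows(
  series=[
    {"hand":-1,"tx":-0.043,"ty":0,"tz":-0.044,"yaw":0},
    {"hand":-1,"tx":-0.03,"ty":0,"tz":-0.09,"yaw":0},
    {"hand":-1,"tx":-0.02,"ty":0.01,"tz":-0.14,"yaw":0},
    {"hand":-1,"tx":0.001,"ty":0.023,"tz":-0.205,"yaw":0},
    {"hand":-1,"tx":0.045,"ty":0.035,"tz":-0.235,"yaw":0},
    {"hand":-1,"tx":0.088,"ty":0.048,"tz":-0.264,"yaw":0},
    {"hand":-1,"tx":0.12,"ty":0.07,"tz":-0.264,"yaw":0},
    {"hand":-1,"tx":0.138,"ty":0.092,"tz":-0.264,"yaw":0},
    {"hand":-1,"tx":0.138,"ty":0.092,"tz":-0.264,"yaw":0},
    {"hand":-1,"tx":0.138,"ty":0.092,"tz":-0.264,"yaw":0},
  ],
)

```text
time: 13.5
tcp_pos: [512.9, 23.6, 75.2]
eef_rot: [[0.474, 0.002, -0.88], [0.88, 0.002, 0.474], [0.002, -1.0, -0.001]]
contact_force: [0.2, 0.4, -1.4]
grip_width: 11.2
```

```bash
cat >> h.py <<'E'
def loc(P=CAL):
    o=get_obs();d=np.array(o['tcp_pos'][:2])-P[:2];c,s=np.cos(P[2]),np.sin(P[2]);return np.round([c*d[0]+s*d[1],-s*d[0]+c*d[1]],1)
E
python3 -c "
from h import *
cmd((*cal(-25),41,2.647));print(loc())
s=capture('side');t=capture('top');cv2.imwrite('pics/c1.png',crop(s,215,170,285,250,7))
"
```

```text
t 13.5 tcp [512.9  23.6  75.2] az 2.647 tilt 0.002 w 11.2 F [ 0.2  0.4 -1.4] q [-0.09  0.04 -0.22  1.31  0.   -1.16] eff [  0.3 -32.9  31.5   0.    0.   -0. ]
tx 0.0004 ty 0.0428 tz 0.0010 yaw 0.0000
[-24.2  -0.4]
```

View pics/c1.png

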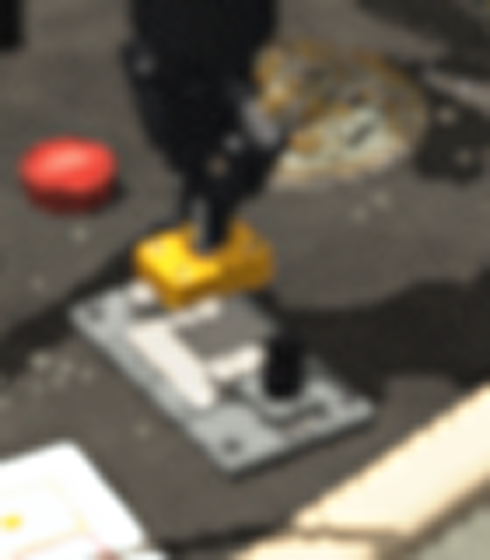

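Request:
send_rows(
  series=[
    {"hand":-1,"tx":0,"ty":0.01,"tz":0.005,"yaw":0},
    {"hand":-1,"tx":0,"ty":0.02,"tz":0.005,"yaw":0},
    {"hand":-1,"tx":0,"ty":0.03,"tz":0.005,"yaw":0},
    {"hand":-1,"tx":0,"ty":0.038,"tz":0.005,"yaw":0},
    {"hand":-1,"tx":0,"ty":0.042,"tz":0.005,"yaw":0},
    {"hand":-1,"tx":0,"ty":0.042,"tz":0.005,"yaw":0},
  ],
)

```text
time: 14.35
tcp_pos: [510.1, 25.4, 42.1]
eef_rot: [[0.475, 0.003, -0.88], [0.88, 0.002, 0.475], [0.003, -1.0, -0.002]]
contact_force: [0.7, 0.2, -1.1]
grip_width: 11.7
```

```bash
python3 -c "
from h import *
cmd();print(loc())"
```

```text
t 14.3 tcp [510.1  25.4  42.1] az 2.647 tilt 0.003 w 11.7 F [ 0.7  0.2 -1.1] q [-0.08  0.05 -0.27  1.24  0.   -1.16] eff [ -0.  -33.5  31.4  -0.1   0.   -0. ]
[-27.5  -0.2]
```

Request:
send_rows(
  series=[
    {"hand":-1,"tx":0,"ty":0.0025,"tz":0,"yaw":0},
    {"hand":0,"tx":0,"ty":0.0025,"tz":0,"yaw":0},
    {"hand":0,"tx":0,"ty":0.0025,"tz":0,"yaw":0},
    {"hand":0.1,"tx":0,"ty":0.0,"tz":0,"yaw":0},
    {"hand":0.1,"tx":0,"ty":-0.03,"tz":0,"yaw":0},
    {"hand":0.1,"tx":0,"ty":-0.056,"tz":0.01,"yaw":0},
    {"hand":0.1,"tx":0,"ty":-0.056,"tz":0.06,"yaw":0},
    {"hand":0.1,"tx":0,"ty":-0.056,"tz":0.095,"yaw":0},
    {"hand":0.1,"tx":0,"ty":-0.056,"tz":0.095,"yaw":0},
    {"hand":0.1,"tx":0,"ty":-0.02,"tz":0.095,"yaw":0},
    {"hand":0.1,"tx":0,"ty":0.005,"tz":0.095,"yaw":0},
    {"hand":0.1,"tx":0,"ty":0.005,"tz":0.095,"yaw":0},
  ],
)

```text
time: 15.85
tcp_pos: [442.2, 61.2, 36.5]
eef_rot: [[0.475, -0.0, -0.88], [0.88, 0.002, 0.475], [0.001, -1.0, 0.001]]
contact_force: [-0.5, -0.3, 0.7]
grip_width: 46.7
```

```bash
python3 -c "
from h import *
cmd();print(loc())
s=capture('side');t=capture('top');print(fitblock([(s,cmask(s,'yellow'))],(510,25),16),[cal(-27.5),CAL[2]])
cv2.imwrite('pics/d1.png',crop(s,215,170,285,250,7))"
```

```text
t 15.8 tcp [442.2  61.2  36.5] az 2.646 tilt 0.002 w 46.7 F [-0.5 -0.3  0.7] q [-0.01 -0.11 -0.44  1.24  0.   -1.09] eff [  0.  -26.4  30.6  -0.2   0.   -0. ]
[-104.2   -0.9]
(array([514.46266365,  19.23945331,   1.32185482]), np.float64(0.31625643165067446)) [array([510.20086048,  25.56337041]), np.float64(-0.495)]
```

Request:
send_rows(
  series=[
    {"hand":-1,"tx":0,"ty":0,"tz":0,"yaw":0},
    {"hand":-1,"tx":0,"ty":0,"tz":0,"yaw":0},
    {"hand":-1,"tx":0,"ty":0,"tz":0,"yaw":0},
    {"hand":-1,"tx":0,"ty":0,"tz":0,"yaw":0},
    {"hand":-1,"tx":0,"ty":0,"tz":-0.008,"yaw":0},
    {"hand":-1,"tx":0,"ty":0,"tz":-0.016,"yaw":0},
    {"hand":-1,"tx":0,"ty":0,"tz":-0.022,"yaw":0},
    {"hand":-1,"tx":0,"ty":0,"tz":-0.026,"yaw":0},
    {"hand":-1,"tx":0,"ty":0,"tz":-0.029,"yaw":0},
    {"hand":-1,"tx":0,"ty":0,"tz":-0.029,"yaw":0},
  ],
)

```text
time: 17.2
tcp_pos: [465.0, 50.3, 40.0]
eef_rot: [[0.476, 0.005, -0.88], [0.88, 0.002, 0.476], [0.004, -1.0, -0.004]]
contact_force: [-2.2, -0.1, 5.8]
grip_width: 12.9
```

```bash
python3 -c "
from h import *
cmd();print(loc())"
```

```text
t 17.2 tcp [465.   50.3  40. ] az 2.646 tilt 0.005 w 12.9 F [-2.2 -0.1  5.8] q [-0.04 -0.06 -0.39  1.23  0.   -1.11] eff [ -0.  -26.1  29.   -0.9  -0.1  -0.2]
[-79.    0.3]
```

Request:
send_rows(
  series=[
    {"hand":-1,"tx":0,"ty":0,"tz":-0.003,"yaw":0},
    {"hand":-1,"tx":0,"ty":0,"tz":-0.005,"yaw":0},
    {"hand":-1,"tx":0,"ty":0,"tz":-0.007,"yaw":0},
    {"hand":-1,"tx":0,"ty":0,"tz":-0.007,"yaw":0},
  ],
)

```text
time: 17.7
tcp_pos: [467.9, 48.6, 40.0]
eef_rot: [[0.475, 0.001, -0.88], [0.88, 0.004, 0.475], [0.004, -1.0, 0.001]]
contact_force: [-7.7, 3.1, 8.1]
grip_width: 12.7
```

```bash
python3 -c "
from h import *
cmd();print(loc())"
```

```text
t 17.7 tcp [467.9  48.6  40. ] az 2.646 tilt 0.004 w 12.7 F [-7.7  3.1  8.1] q [-0.04 -0.05 -0.38  1.24  0.   -1.12] eff [ -1.7 -26.6  31.2  -2.9  -0.9  -0.2]
[-75.7   0.2]
```

Request:
send_rows(
  series=[
    {"hand":-1,"tx":0,"ty":0,"tz":-0.004,"yaw":0},
    {"hand":-1,"tx":0,"ty":0,"tz":-0.004,"yaw":0},
    {"hand":-1,"tx":0,"ty":0,"tz":-0.004,"yaw":0},
    {"hand":-1,"tx":0,"ty":0,"tz":-0.004,"yaw":0},
  ],
)

```text
time: 18.2
tcp_pos: [467.9, 48.6, 40.0]
eef_rot: [[0.474, -0.005, -0.88], [0.88, 0.007, 0.474], [0.004, -1.0, 0.008]]
contact_force: [-9.1, 5.0, 8.6]
grip_width: 12.7
```

```bash
python3 -c "
from h import *
cmd();print(loc())"
```

```text
t 18.2 tcp [467.9  48.6  40. ] az 2.647 tilt 0.009 w 12.7 F [-9.1  5.   8.6] q [-0.04 -0.04 -0.37  1.24  0.01 -1.12] eff [ -2.4 -26.2  31.4  -3.6  -1.1  -0.2]
[-75.7   0.2]
```

Request:
send_rows(
  series=[
    {"hand":-1,"tx":0,"ty":0,"tz":0.01,"yaw":0},
    {"hand":-1,"tx":0,"ty":0,"tz":0.02,"yaw":0},
    {"hand":-1,"tx":0,"ty":0,"tz":0.03,"yaw":0},
    {"hand":-1,"tx":0,"ty":0,"tz":0.035,"yaw":0},
    {"hand":0.1,"tx":0,"ty":0,"tz":0.035,"yaw":0},
    {"hand":0.1,"tx":0,"ty":0,"tz":0.035,"yaw":0},
    {"hand":0.1,"tx":0,"ty":-0.02,"tz":0.035,"yaw":0},
    {"hand":0.1,"tx":0,"ty":-0.06,"tz":0.035,"yaw":0},
    {"hand":0.1,"tx":0,"ty":-0.06,"tz":0.0,"yaw":0},
    {"hand":0.1,"tx":0,"ty":-0.06,"tz":-0.06,"yaw":0},
    {"hand":0.1,"tx":0,"ty":-0.06,"tz":-0.069,"yaw":0},
    {"hand":0.1,"tx":0,"ty":-0.06,"tz":-0.069,"yaw":0},
  ],
)

```text
time: 19.7
tcp_pos: [516.8, 21.9, 88.1]
eef_rot: [[0.475, -0.005, -0.88], [0.88, 0.008, 0.475], [0.004, -1.0, 0.008]]
contact_force: [-1.5, -0.1, 0.5]
grip_width: 46.8
```

```bash
python3 -c "
from h import *
cmd((*cal(-20.3),41,2.647));print(loc())"
```

```text
t 19.7 tcp [516.8  21.9  88.1] az 2.647 tilt 0.009 w 46.8 F [-1.5 -0.1  0.5] q [-0.09  0.05 -0.18  1.34  0.01 -1.17] eff [ -0.4 -33.   32.   -0.2  -0.   -0. ]
tx -0.0002 ty 0.0589 tz -0.0001 yaw -0.0000
[-20.  -0.]
```

Request:
send_rows(
  series=[
    {"hand":0.1,"tx":0,"ty":0.03,"tz":0,"yaw":0},
    {"hand":0.1,"tx":0,"ty":0.05,"tz":0,"yaw":0},
    {"hand":0.1,"tx":0,"ty":0.059,"tz":0,"yaw":0},
    {"hand":0.1,"tx":0,"ty":0.059,"tz":0,"yaw":0},
    {"hand":-1,"tx":0,"ty":0.059,"tz":0,"yaw":0},
    {"hand":-1,"tx":0,"ty":0.059,"tz":0,"yaw":0},
    {"hand":-1,"tx":0,"ty":0.059,"tz":0,"yaw":0},
    {"hand":-1,"tx":0,"ty":0.059,"tz":0,"yaw":0},
    {"hand":-1,"tx":0,"ty":0.02,"tz":0,"yaw":0},
    {"hand":-1,"tx":0,"ty":-0.02,"tz":0,"yaw":0},
    {"hand":-1,"tx":0,"ty":-0.03,"tz":0,"yaw":0},
  ],
)

```text
time: 21.08
tcp_pos: [518.5, 21.6, 114.0]
eef_rot: [[0.475, -0.001, -0.88], [0.88, 0.007, 0.475], [0.006, -1.0, 0.005]]
contact_force: [-0.3, -0.4, -1.7]
grip_width: 11.8
```

```bash
cat >> h.py <<'E'
def slot(c,z):
    x,y,a=SL[c]; q=W(BRD,[[x,y,0]])[0][:2]; return (*q,z,BRD[2]+a+np.pi/2)
E
python3 -c "
from h import *
print(slot('yellow',0),slot('green',0),slot('blue',0))
cmd(slot('yellow',100),slot('yellow',60),slot('yellow',31));print(loc())"
```

```text
(np.float64(524.7866792821815), np.float64(193.231741009923), 0, np.float64(2.558592653589793)) (np.float64(547.268258990077), np.float64(245.48667928218146), 0, np.float64(0.9877963267948966)) (np.float64(495.01332071781854), np.float64(267.96825899007695), 0, np.float64(2.558592653589793))
t 21.1 tcp [518.5  21.6 114. ] az 2.647 tilt 0.008 w 11.8 F [-0.3 -0.4 -1.7] q [-0.09  0.04 -0.14  1.39  0.01 -1.17] eff [  0.1 -34.2  32.3   0.2   0.   -0. ]
tx 0.1924 ty 0.0191 tz 0.0950 yaw 0.0140
tx 0.1921 ty 0.0691 tz 0.0948 yaw 0.0140
tx 0.1919 ty 0.1053 tz 0.0946 yaw 0.0140
[-18.3   0.4]
```

Request:
send_rows(
  series=[
    {"hand":-1,"tx":0.04,"ty":0,"tz":0.02,"yaw":0.003},
    {"hand":-1,"tx":0.08,"ty":0,"tz":0.04,"yaw":0.006},
    {"hand":-1,"tx":0.12,"ty":0,"tz":0.06,"yaw":0.009},
    {"hand":-1,"tx":0.16,"ty":0.02,"tz":0.08,"yaw":0.012},
    {"hand":-1,"tx":0.192,"ty":0.04,"tz":0.095,"yaw":0.014},
    {"hand":-1,"tx":0.192,"ty":0.07,"tz":0.095,"yaw":0.014},
    {"hand":-1,"tx":0.192,"ty":0.09,"tz":0.095,"yaw":0.014},
    {"hand":-1,"tx":0.192,"ty":0.098,"tz":0.095,"yaw":0.014},
    {"hand":-1,"tx":0.192,"ty":0.103,"tz":0.095,"yaw":0.014},
  ],
)

```text
time: 22.2
tcp_pos: [524.5, 193.0, 32.5]
eef_rot: [[0.551, -0.002, -0.834], [0.834, 0.007, 0.551], [0.005, -1.0, 0.005]]
contact_force: [0.0, 0.2, -1.0]
grip_width: 12.1
```

```bash
python3 -c "
from h import *
cmd(slot('yellow',29.5))"
```

```text
t 22.2 tcp [524.5 193.   32.5] az 2.558 tilt 0.008 w 12.1 F [ 0.   0.2 -1. ] q [ 0.23  0.18 -0.15  1.24  0.01 -0.76] eff [  0.1 -38.1  31.    0.1   0.   -0. ]
tx 0.0004 ty 0.0038 tz -0.0001 yaw -0.0001
```

Request:
send_rows(
  series=[
    {"hand":-1,"tx":0,"ty":0.003,"tz":0,"yaw":0},
    {"hand":0.0,"tx":0,"ty":0.003,"tz":0,"yaw":0},
    {"hand":0.1,"tx":0,"ty":0.003,"tz":0,"yaw":0},
    {"hand":0.1,"tx":0,"ty":0,"tz":0,"yaw":0},
    {"hand":0.1,"tx":0,"ty":-0.04,"tz":0,"yaw":0},
    {"hand":0.1,"tx":0.02,"ty":-0.09,"tz":0.014,"yaw":-0.01},
    {"hand":0.1,"tx":0.08,"ty":-0.09,"tz":0.055,"yaw":-0.03},
    {"hand":0.1,"tx":0.14,"ty":-0.09,"tz":0.096,"yaw":-0.058},
    {"hand":0.1,"tx":0.199,"ty":-0.09,"tz":0.137,"yaw":-0.086},
    {"hand":0.1,"tx":0.199,"ty":-0.09,"tz":0.137,"yaw":-0.097},
    {"hand":0.1,"tx":0.199,"ty":-0.09,"tz":0.137,"yaw":-0.097},
  ],
)

```text
time: 23.58
tcp_pos: [520.7, 386.5, 105.9]
eef_rot: [[-0.026, -0.002, -1.0], [1.0, 0.007, -0.026], [0.007, -1.0, 0.001]]
contact_force: [-0.9, 0.1, -0.3]
grip_width: 46.9
```

```bash
python3 -c "
from h import *
s=capture('side');t=capture('top')
r=fitblock([(s,cmask(s,'yellow'))],(524.8,193),5);print('yellow',r,slot('yellow',0))
g=fitblock([(s,cmask(s,'green'))],(521,386),0);print(g)
cmd((521.3,386.4,24,1.594+np.pi/2))
cv2.imwrite('pics/e1.png',crop(s,140,190,260,310,5))"
```

```text
yellow (array([526.40293957, 189.10934642,   0.84554023]), np.float64(0.13644910018802042)) (np.float64(524.7866792821815), np.float64(193.231741009923), 0, np.float64(2.558592653589793))
(array([553.12208499, 380.87222612,   2.30191897]), np.float64(0.8464290825819379))
t 23.7 tcp [521.1 385.4 106.1] az -3.117 tilt 0.007 w 46.8 F [-0.1 -0.3  0.1] q [ 0.53  0.37  0.23  1.42  0.01 -1.07] eff [  0.5 -45.8  32.1  -0.    0.   -0. ]
tx 0.0005 ty 0.1027 tz -0.0004 yaw 0.0002
```

View pics/e1.png

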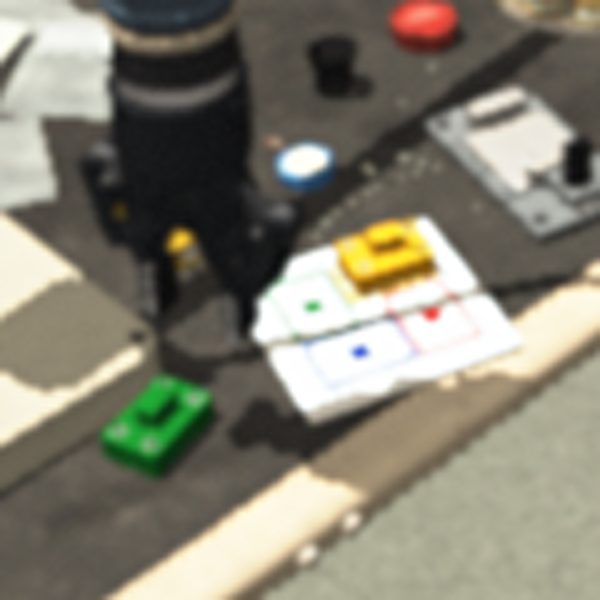

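```bash
python3 -c "
from h import *
s=capture('side');t=capture('top')
p=onz(s,171.4,275,20);print(p)
for A in([s],[t],[s,t]): print(fitblock([(c,cmask(c,'green')) for c in A],p[:2],0))
m=s['image'];mm=cmask(s,'yellow');ys,xs=np.where(mm[230:250,200:235]);print(len(xs))
for A in([s],[t],[s,t]): print('y',fitblock([(c,cmask(c,'yellow')) for c in A],(525,192),5,r=22))
"
```

```text
[554.90552468 397.11976308  20.        ]
(array([564.98954847, 387.36232938,   1.60874609]), np.float64(0.14290959829624733))
(array([581.17453775, 361.74749058,   0.63331409]), np.float64(18.32156862745098))
(array([572.13313277, 374.15709748,   3.85623475]), np.float64(19.166732760519935))
218
y (array([536.01715833, 181.2316251 ,   2.15470456]), np.float64(0.3443417366946779))
y (array([520.0621015 , 192.80638802,   0.78773478]), np.float64(0.7790131437190261))
y (array([522.57244778, 189.78317319,   0.62855915]), np.float64(1.49522732169791))
```

```bash
python3 -c "
from h import *
s=capture('side')
for z in(0,20,30): print(z,onz(s,171,257,z),onz(s,155,272.5,z),onz(s,140,288,z))
cmd((565,387.4,100,1.609+np.pi/2),(565,387.4,24.5,1.609+np.pi/2))"
```

```text
0 [623.2087513  316.27311144   0.        ] [621.26368067 397.28914746   0.        ] [616.9187601  468.96127634   0.        ]
20 [607.21245336 333.33261915  20.        ] [605.31417957 412.39947456  20.        ] [601.07379429 482.3472297   20.        ]
30 [599.21430439 341.86237301  30.        ] [597.33942902 419.9546381   30.        ] [593.15131138 489.04020638  30.        ]
t 23.8 tcp [521.3 384.9 106.3] az -3.118 tilt 0.008 w 47.0 F [ 0.3 -0.9  0.1] q [ 0.53  0.37  0.23  1.42  0.01 -1.07] eff [  0.2 -45.9  32.   -0.    0.    0. ]
tx 0.0018 ty 0.0078 tz -0.0547 yaw -0.0023
tx 0.0010 ty 0.1022 tz -0.0548 yaw -0.0023
```

Request:
send_rows(
  series=[
    {"hand":-0.35,"tx":0.001,"ty":0.008,"tz":-0.03,"yaw":-0.002},
    {"hand":-0.35,"tx":0.001,"ty":0.008,"tz":-0.055,"yaw":-0.002},
    {"hand":-0.35,"tx":0.001,"ty":0.03,"tz":-0.055,"yaw":-0.002},
    {"hand":-0.35,"tx":0.001,"ty":0.06,"tz":-0.055,"yaw":-0.002},
    {"hand":-0.35,"tx":0.001,"ty":0.06,"tz":-0.055,"yaw":-0.002},
  ],
)

```text
time: 24.45
tcp_pos: [561.9, 385.4, 54.0]
eef_rot: [[-0.036, -0.008, -0.999], [0.999, 0.004, -0.036], [0.004, -1.0, 0.008]]
contact_force: [-0.5, -0.4, -0.6]
grip_width: 27.5
```

```bash
python3 -c "
from h import *
cmd((565,387.4,24.5,1.609+np.pi/2))
s=capture('side');print(fitblock([(s,cmask(s,'green'))],(565,387),0))
cv2.imwrite('pics/f1.png',crop(s,140,215,210,315,5.8))"
```

```text
t 24.4 tcp [561.9 385.4  54. ] az -3.105 tilt 0.009 w 27.5 F [-0.5 -0.4 -0.6] q [ 0.5   0.49  0.28  1.36  0.01 -1.11] eff [ -0.2 -50.5  32.4  -0.3   0.    0. ]
tx 0.0022 ty 0.0369 tz -0.0043 yaw -0.0003
(array([564.36585494, 388.13447266,   1.60832413]), np.float64(0.20856470588235293))
```

View pics/f1.png

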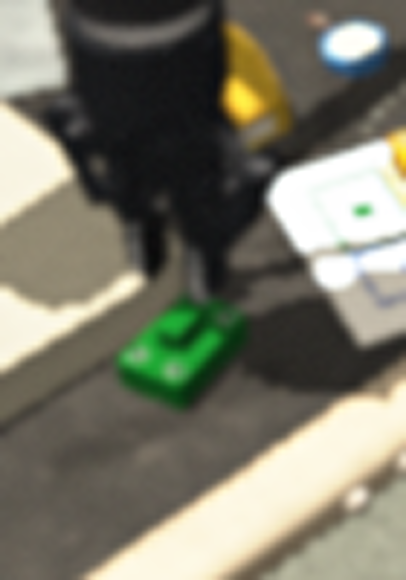

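Request:
send_rows(
  series=[
    {"hand":-0.35,"tx":0.002,"ty":0.005,"tz":-0.004,"yaw":0},
    {"hand":-0.35,"tx":0.003,"ty":0.02,"tz":-0.004,"yaw":0},
    {"hand":-0.35,"tx":0.003,"ty":0.032,"tz":-0.004,"yaw":0},
    {"hand":-0.35,"tx":0.003,"ty":0.037,"tz":-0.004,"yaw":0},
    {"hand":-0.35,"tx":0.003,"ty":0.037,"tz":-0.004,"yaw":0},
    {"hand":-1,"tx":0.003,"ty":0.037,"tz":-0.004,"yaw":0},
    {"hand":-1,"tx":0.003,"ty":0.037,"tz":-0.004,"yaw":0},
    {"hand":-1,"tx":0.003,"ty":0.037,"tz":-0.004,"yaw":0},
  ],
)

```text
time: 25.5
tcp_pos: [565.5, 388.8, 26.8]
eef_rot: [[-0.036, -0.006, -0.999], [0.999, 0.005, -0.036], [0.006, -1.0, 0.006]]
contact_force: [-3.2, -0.2, 0.9]
grip_width: 11.7
```

```bash
python3 -c "
from h import *
cmd((540,380,130,2.9),(*cal(-28),130,2.647),(*cal(-28),43,2.647))
"
```

```text
t 25.5 tcp [565.5 388.8  26.8] az -3.105 tilt 0.008 w 11.7 F [-3.2 -0.2  0.9] q [ 0.5   0.51  0.26  1.32  0.01 -1.11] eff [ -0.9 -49.5  32.   -1.2  -0.3  -0.1]
tx -0.0092 ty -0.1289 tz 0.0331 yaw 0.0443
tx -0.4502 ty -0.1311 tz 0.0870 yaw 0.0845
tx -0.4508 ty -0.0223 tz 0.0863 yaw 0.0845
```

Request:
send_rows(
  series=[
    {"hand":-1,"tx":0,"ty":-0.04,"tz":0,"yaw":0},
    {"hand":-1,"tx":0,"ty":-0.09,"tz":0.01,"yaw":0},
    {"hand":-1,"tx":-0.03,"ty":-0.13,"tz":0.033,"yaw":0.01},
    {"hand":-1,"tx":-0.09,"ty":-0.13,"tz":0.04,"yaw":0.02},
    {"hand":-1,"tx":-0.15,"ty":-0.13,"tz":0.05,"yaw":0.03},
    {"hand":-1,"tx":-0.21,"ty":-0.13,"tz":0.06,"yaw":0.045},
    {"hand":-1,"tx":-0.27,"ty":-0.13,"tz":0.065,"yaw":0.06},
    {"hand":-1,"tx":-0.33,"ty":-0.13,"tz":0.072,"yaw":0.075},
    {"hand":-1,"tx":-0.39,"ty":-0.13,"tz":0.08,"yaw":0.0845},
    {"hand":-1,"tx":-0.45,"ty":-0.12,"tz":0.087,"yaw":0.0845},
    {"hand":-1,"tx":-0.45,"ty":-0.09,"tz":0.087,"yaw":0.0845},
    {"hand":-1,"tx":-0.45,"ty":-0.07,"tz":0.087,"yaw":0.0845},
  ],
)

```text
time: 27.0
tcp_pos: [509.4, 25.3, 80.1]
eef_rot: [[0.476, -0.006, -0.879], [0.879, 0.005, 0.476], [0.001, -1.0, 0.008]]
contact_force: [-0.0, -0.5, -1.6]
grip_width: 11.8
```

```bash
python3 -c "
from h import *
cmd((*cal(-28),43.5,2.647));print(loc())
s=capture('side');t=capture('top')
for A in([s],[t],[s,t]):print('held green',fitblock([(c,cmask(c,'green')) for c in A],(510,26),get_obs()['tcp_pos'][2]-26.8),'exp',2.647-np.pi/2)
for A in([s],[t],[s,t]): print('y',fitblock([(c,cmask(c,'yellow')) for c in A],(525,192),5,r=22))
print(slot('yellow',0)[3]-np.pi/2)
np.save('s2.npy',s['image'])
"
```

```text
t 27.0 tcp [509.4  25.3  80.1] az 2.645 tilt 0.008 w 11.8 F [-0.  -0.5 -1.6] q [-0.08  0.04 -0.21  1.33  0.   -1.16] eff [ -0.6 -34.2  32.8   0.2  -0.   -0. ]
tx 0.0007 ty 0.0457 tz -0.0005 yaw -0.0002
[-28.1  -0.6]
held green (array([514.78512226,  20.41666205,   0.67029129]), np.float64(0.47394102679239636)) exp 1.0762036732051032
held green (array([519.67808713,  -5.36136474,   3.24898721]), np.float64(52.79607843137254)) exp 1.0762036732051032
held green (array([5.24418596e+02, 1.59510321e+01, 1.29109458e-01]), np.float64(53.9642668263234)) exp 1.0762036732051032
y (array([536.01715833, 181.2316251 ,   2.15470456]), np.float64(0.3443417366946779))
y (array([520.0621015 , 192.80638802,   0.78773478]), np.float64(0.7987799564270153))
y (array([522.57244778, 189.78317319,   0.62855915]), np.float64(1.5159010270774975))
0.9877963267948964
```

```bash
python3 -c "
from h import *
s=capture('side');t=capture('top')
def cm(c,lo,hi,S):
    h=cv2.cvtColor(c['image'],cv2.COLOR_BGR2HSV);return ((h[...,0]>=lo)&(h[...,0]<=hi)&(h[...,1]>S)&(h[...,2]>30)).astype(float)
for S in(110,150,180):
  print(S,'y',fitblock([(s,cm(s,15,35,S))],(525,192),5,r=40),fitblock([(t,cm(t,15,35,S))],(525,192),5,r=35))
  print(S,'g',fitblock([(s,cm(s,45,80,S))],(510,25),53,r=45))
img=s['image'].copy()
a=cv2.resize(img[165:265,195:275],None,fx=7,fy=7,interpolation=cv2.INTER_CUBIC)
def dr(p,z,col):
    for L in(box(60,40,z+20,z+20)[::2],box(24,14,z+34,z+34)[::2]):
        P=np.array([proj(s,X) for X in W(p,L)])[[0,1,3,2]]; P=((P+.5-[195,165])*7).astype(np.int32); cv2.polylines(a,[P],True,col,1)
dr(slot('yellow',0)[:2]+(.988,),5,(255,0,255)); dr((509.6,25.3,1.076),53.3,(0,0,255))
cv2.imwrite('pics/g1.png',a)
"
```

```text
110 y (array([526.27646038, 189.00128169,   0.85571398]), np.float64(0.1364670068940818)) (array([519.53253601, 191.71171982,   0.74596889]), np.float64(0.7426101623445077))
110 g (array([511.33811612,  26.64916639,   1.00951601]), np.float64(0.5242438060495516))
150 y (array([525.92204432, 190.34775636,   0.63628184]), np.float64(0.3262564796033356)) (array([519.28505574, 190.70157906,   0.58757995]), np.float64(1.1333856209150326))
150 g (array([509.14908452,  26.29369079,   1.43011996]), np.float64(0.9298919567827131))
180 y (array([526.76519278, 189.40693818,   0.59026305]), np.float64(0.5736536868268434)) (array([522.91939943, 194.10514189,   0.55708482]), np.float64(1.9318809005083513))
180 g (array([513.12772602,  13.62033264,   2.08369643]), np.float64(1.8523498288204172))
```

View pics/g1.png

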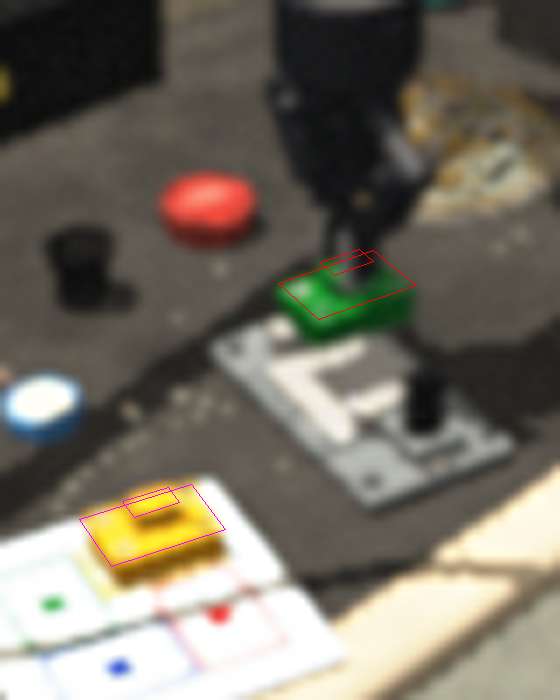

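Request:
send_rows(
  series=[
    {"hand":-1,"tx":0.001,"ty":0.015,"tz":0,"yaw":0},
    {"hand":-1,"tx":0.001,"ty":0.03,"tz":0,"yaw":0},
    {"hand":-1,"tx":0.001,"ty":0.041,"tz":0,"yaw":0},
    {"hand":-1,"tx":0.001,"ty":0.046,"tz":0,"yaw":0},
    {"hand":-1,"tx":0.001,"ty":0.046,"tz":0,"yaw":0},
  ],
)

```text
time: 27.82
tcp_pos: [509.2, 27.7, 43.7]
eef_rot: [[0.474, -0.007, -0.881], [0.881, 0.005, 0.474], [0.001, -1.0, 0.009]]
contact_force: [0.8, -0.5, -1.9]
grip_width: 11.8
```

```bash
python3 -c "
from h import *
cmd();print(loc())"
```

```text
t 27.8 tcp [509.2  27.7  43.7] az 2.648 tilt 0.009 w 11.8 F [ 0.8 -0.5 -1.9] q [-0.08  0.06 -0.26  1.25  0.   -1.16] eff [  0.  -33.7  31.3   0.1   0.   -0. ]
[-29.4   1.4]
```

Request:
send_rows(
  series=[
    {"hand":-1,"tx":0,"ty":0.002,"tz":0,"yaw":0},
    {"hand":0,"tx":0,"ty":0.0025,"tz":0,"yaw":0},
    {"hand":0,"tx":0,"ty":0.002,"tz":0,"yaw":0},
    {"hand":0.1,"tx":0,"ty":0.0,"tz":0,"yaw":0},
    {"hand":0.1,"tx":0,"ty":-0.03,"tz":0,"yaw":0},
    {"hand":0.1,"tx":-0.002,"ty":-0.056,"tz":0.01,"yaw":0},
    {"hand":0.1,"tx":-0.002,"ty":-0.056,"tz":0.06,"yaw":0},
    {"hand":0.1,"tx":-0.002,"ty":-0.056,"tz":0.093,"yaw":0},
    {"hand":0.1,"tx":-0.002,"ty":-0.056,"tz":0.093,"yaw":0},
    {"hand":0.1,"tx":-0.002,"ty":-0.02,"tz":0.093,"yaw":0},
    {"hand":0.1,"tx":-0.002,"ty":0.003,"tz":0.093,"yaw":0},
    {"hand":0.1,"tx":-0.002,"ty":0.003,"tz":0.093,"yaw":0},
  ],
)

```text
time: 29.32
tcp_pos: [442.2, 61.1, 40.6]
eef_rot: [[0.474, -0.01, -0.88], [0.88, 0.005, 0.474], [-0.0, -1.0, 0.011]]
contact_force: [-0.5, -0.6, 0.8]
grip_width: 46.5
```

Request:
send_rows(
  series=[
    {"hand":-1,"tx":0,"ty":0,"tz":0,"yaw":0},
    {"hand":-1,"tx":0,"ty":0,"tz":0,"yaw":0},
    {"hand":-1,"tx":0,"ty":0,"tz":0,"yaw":0},
    {"hand":-1,"tx":0,"ty":0,"tz":0,"yaw":0},
    {"hand":-1,"tx":0,"ty":0,"tz":-0.008,"yaw":0},
    {"hand":-1,"tx":0,"ty":0,"tz":-0.016,"yaw":0},
    {"hand":-1,"tx":0,"ty":0,"tz":-0.022,"yaw":0},
    {"hand":-1,"tx":0,"ty":0,"tz":-0.026,"yaw":0},
    {"hand":-1,"tx":0,"ty":0,"tz":-0.029,"yaw":0},
    {"hand":-1,"tx":0,"ty":0,"tz":-0.029,"yaw":0},
  ],
)

```text
time: 30.58
tcp_pos: [463.3, 49.9, 41.7]
eef_rot: [[0.474, -0.009, -0.88], [0.88, 0.005, 0.474], [-0.0, -1.0, 0.01]]
contact_force: [-2.9, -0.0, 6.9]
grip_width: 12.5
```

```bash
python3 -c "
from h import *
cmd();print(loc())"
```

```text
t 30.6 tcp [463.3  49.9  41.7] az 2.647 tilt 0.010 w 12.5 F [-2.9 -0.   6.9] q [-0.04 -0.05 -0.38  1.25  0.   -1.12] eff [  0.2 -25.8  28.7  -0.8   0.2  -0.2]
[-80.3  -0.9]
```

Request:
send_rows(
  series=[
    {"hand":-1,"tx":0,"ty":0,"tz":-0.003,"yaw":0},
    {"hand":-1,"tx":0,"ty":0,"tz":-0.006,"yaw":0},
    {"hand":-1,"tx":0,"ty":0,"tz":-0.008,"yaw":0},
    {"hand":-1,"tx":0,"ty":0,"tz":-0.009,"yaw":0},
    {"hand":-1,"tx":0,"ty":0,"tz":-0.009,"yaw":0},
  ],
)

```text
time: 31.2
tcp_pos: [467.2, 47.7, 41.8]
eef_rot: [[0.474, -0.014, -0.881], [0.881, 0.007, 0.474], [-0.0, -1.0, 0.016]]
contact_force: [-8.5, 3.5, 8.5]
grip_width: 12.9
```

```bash
python3 -c "
from h import *
cmd();print(loc())"
```

```text
t 31.2 tcp [467.2  47.7  41.8] az 2.648 tilt 0.016 w 12.9 F [-8.5  3.5  8.5] q [-0.05 -0.03 -0.36  1.26  0.01 -1.12] eff [ -1.9 -26.4  31.   -3.2  -0.8  -0.2]
[-75.8  -1. ]
```

Request:
send_rows(
  series=[
    {"hand":-1,"tx":0,"ty":0,"tz":-0.003,"yaw":0},
    {"hand":-1,"tx":0,"ty":0,"tz":-0.003,"yaw":0},
    {"hand":-1,"tx":0,"ty":0,"tz":-0.003,"yaw":0},
    {"hand":-1,"tx":0,"ty":0,"tz":-0.003,"yaw":0},
  ],
)

```text
time: 31.7
tcp_pos: [467.2, 47.7, 41.8]
eef_rot: [[0.473, -0.018, -0.881], [0.881, 0.01, 0.473], [-0.0, -1.0, 0.021]]
contact_force: [-8.3, 2.7, 8.5]
grip_width: 12.4
```

Request:
send_rows(
  series=[
    {"hand":-1,"tx":0,"ty":0,"tz":0.01,"yaw":0},
    {"hand":-1,"tx":0,"ty":0,"tz":0.02,"yaw":0},
    {"hand":-1,"tx":0,"ty":0,"tz":0.03,"yaw":0},
    {"hand":-1,"tx":0,"ty":0,"tz":0.035,"yaw":0},
    {"hand":0.1,"tx":0,"ty":0,"tz":0.035,"yaw":0},
    {"hand":0.1,"tx":0,"ty":0,"tz":0.035,"yaw":0},
    {"hand":0.1,"tx":0,"ty":-0.02,"tz":0.035,"yaw":0},
    {"hand":0.1,"tx":0,"ty":-0.06,"tz":0.035,"yaw":0},
    {"hand":0.1,"tx":0,"ty":-0.06,"tz":0.0,"yaw":0},
    {"hand":0.1,"tx":0,"ty":-0.06,"tz":-0.06,"yaw":0},
    {"hand":0.1,"tx":0,"ty":-0.06,"tz":-0.069,"yaw":0},
    {"hand":0.1,"tx":0,"ty":-0.06,"tz":-0.069,"yaw":0},
  ],
)

```text
time: 33.2
tcp_pos: [516.8, 20.9, 89.3]
eef_rot: [[0.474, -0.019, -0.881], [0.881, 0.01, 0.474], [0.0, -1.0, 0.021]]
contact_force: [-0.2, 0.6, -0.6]
grip_width: 47.0
```

```bash
python3 -c "
from h import *
cmd((*cal(-20.3,.5),42,2.647));print(loc())"
```

```text
t 33.2 tcp [516.8  20.9  89.3] az 2.648 tilt 0.021 w 47.0 F [-0.2  0.6 -0.6] q [-0.09  0.07 -0.17  1.36  0.01 -1.17] eff [ -0.4 -33.5  31.9  -0.   -0.   -0. ]
tx 0.0018 ty 0.0591 tz -0.0002 yaw 0.0002
[-19.5  -0.9]
```

Request:
send_rows(
  series=[
    {"hand":0.1,"tx":0.002,"ty":0.03,"tz":0,"yaw":0},
    {"hand":0.1,"tx":0.002,"ty":0.05,"tz":0,"yaw":0},
    {"hand":0.1,"tx":0.002,"ty":0.059,"tz":0,"yaw":0},
    {"hand":0.1,"tx":0.002,"ty":0.059,"tz":0,"yaw":0},
    {"hand":-1,"tx":0.002,"ty":0.059,"tz":0,"yaw":0},
    {"hand":-1,"tx":0.002,"ty":0.059,"tz":0,"yaw":0},
    {"hand":-1,"tx":0.002,"ty":0.059,"tz":0,"yaw":0},
    {"hand":-1,"tx":0.002,"ty":0.059,"tz":0,"yaw":0},
  ],
)

```text
time: 34.2
tcp_pos: [517.4, 22.7, 43.2]
eef_rot: [[0.474, -0.017, -0.88], [0.881, 0.01, 0.474], [0.001, -1.0, 0.02]]
contact_force: [-0.6, -0.1, 5.7]
grip_width: 11.9
```

```bash

python3 -c "
from h import *
g=list(slot('green',100)); cmd((*g[:2],110,g[3]),(*g[:2],33,g[3]));print(loc())
s=capture('side');t=capture('top')
def cm(c,lo,hi,S):
    h=cv2.cvtColor(c['image'],cv2.COLOR_BGR2HSV);return ((h[...,0]>=lo)&(h[...,0]<=hi)&(h[...,1]>S)&(h[...,2]>30)).astype(float)
print(fitblock([(s,cm(s,45,80,100))],(517,22),16,r=45),cal(-20))"
```

```text
t 34.2 tcp [517.4  22.7  43.2] az 2.648 tilt 0.020 w 11.9 F [-0.6 -0.1  5.7] q [-0.09  0.09 -0.23  1.27  0.01 -1.17] eff [ -0.1 -31.7  28.9  -0.4   0.   -0. ]
tx 0.2630 ty -0.0813 tz 0.1006 yaw -0.2358
tx 0.2629 ty 0.0149 tz 0.0987 yaw -0.2358
[-19.9   0.9]
(array([517.69152779,  20.19288119,   1.45110763]), np.float64(0.5413758723828513)) [516.8006258   22.00063303]
```

Request:
send_rows(
  series=[
    {"hand":-1,"tx":0,"ty":-0.04,"tz":0,"yaw":0},
    {"hand":-1,"tx":0.01,"ty":-0.081,"tz":0.004,"yaw":0},
    {"hand":-1,"tx":0.04,"ty":-0.081,"tz":0.015,"yaw":-0.025},
    {"hand":-1,"tx":0.08,"ty":-0.081,"tz":0.03,"yaw":-0.05},
    {"hand":-1,"tx":0.12,"ty":-0.081,"tz":0.046,"yaw":-0.077},
    {"hand":-1,"tx":0.16,"ty":-0.081,"tz":0.06,"yaw":-0.105},
    {"hand":-1,"tx":0.2,"ty":-0.081,"tz":0.076,"yaw":-0.132},
    {"hand":-1,"tx":0.24,"ty":-0.081,"tz":0.091,"yaw":-0.159},
    {"hand":-1,"tx":0.263,"ty":-0.081,"tz":0.1,"yaw":-0.186},
    {"hand":-1,"tx":0.263,"ty":-0.06,"tz":0.1,"yaw":-0.213},
    {"hand":-1,"tx":0.263,"ty":-0.04,"tz":0.1,"yaw":-0.236},
    {"hand":-1,"tx":0.263,"ty":-0.03,"tz":0.1,"yaw":-0.236},
  ],
)

```text
time: 35.8
tcp_pos: [545.7, 245.4, 66.6]
eef_rot: [[-0.835, -0.021, -0.55], [0.55, 0.009, -0.835], [0.022, -1.0, 0.004]]
contact_force: [-0.4, -0.6, -0.4]
grip_width: 11.8
```

```bash

python3 -c "
from h import *
g=list(slot('green',0)); cmd((*g[:2],34,g[3]),(*g[:2],32,g[3]))
s=capture('side');t=capture('top')
for A in([s],[t]): print('y',fitblock([(c,cmask(c,'yellow')) for c in A],(525,192),5,r=36))
"
```

```text
t 35.8 tcp [545.7 245.4  66.6] az -2.154 tilt 0.022 w 11.8 F [-0.4 -0.6 -0.4] q [ 0.3   0.28  0.03  1.34  0.01 -2.26] eff [  0.1 -43.1  32.4   0.2   0.1  -0.2]
tx -0.0025 ty 0.0407 tz -0.0014 yaw 0.0000
tx -0.0026 ty 0.0432 tz -0.0014 yaw 0.0000
y (array([525.8506157 , 194.06700664,   0.86692806]), np.float64(0.26144419306184014))
y (array([507.69601064, 172.81534492,   3.58007146]), np.float64(2.208003201280512))
```

Request:
send_rows(
  series=[
    {"hand":-1,"tx":-0.003,"ty":0.02,"tz":-0.001,"yaw":0},
    {"hand":-1,"tx":-0.003,"ty":0.035,"tz":-0.001,"yaw":0},
    {"hand":-1,"tx":-0.003,"ty":0.042,"tz":-0.001,"yaw":0},
    {"hand":-1,"tx":-0.003,"ty":0.043,"tz":-0.001,"yaw":0},
    {"hand":-1,"tx":-0.003,"ty":0.044,"tz":-0.001,"yaw":0},
  ],
)

```text
time: 36.52
tcp_pos: [547.4, 245.1, 32.6]
eef_rot: [[-0.834, -0.02, -0.551], [0.551, 0.009, -0.834], [0.022, -1.0, 0.003]]
contact_force: [-2.4, 0.1, 4.3]
grip_width: 12.1
```

```bash

python3 -c "
from h import *
g=list(slot('green',0)); cmd((*g[:2],32,g[3]))"

```

```text
t 36.5 tcp [547.4 245.1  32.6] az -2.155 tilt 0.022 w 12.1 F [-2.4  0.1  4.3] q [ 0.3   0.3  -0.01  1.28  0.01 -2.26] eff [ -0.7 -39.9  30.1  -1.2  -0.1  -0.1]
tx 0.0005 ty 0.0007 tz -0.0003 yaw -0.0001
```

Request:
send_rows(
  series=[
    {"hand":0,"tx":0,"ty":0,"tz":0,"yaw":0},
    {"hand":0,"tx":0,"ty":0,"tz":0,"yaw":0},
    {"hand":0.1,"tx":0,"ty":-0.005,"tz":0,"yaw":0},
    {"hand":0.1,"tx":0,"ty":-0.05,"tz":0,"yaw":0},
    {"hand":0.1,"tx":0.001,"ty":-0.11,"tz":0.03,"yaw":0.02},
    {"hand":0.1,"tx":0.003,"ty":-0.147,"tz":0.09,"yaw":0.05},
    {"hand":0.1,"tx":0.015,"ty":-0.147,"tz":0.16,"yaw":0.08},
    {"hand":0.1,"tx":0.028,"ty":-0.147,"tz":0.24,"yaw":0.11},
    {"hand":0.1,"tx":0.042,"ty":-0.147,"tz":0.32,"yaw":0.14},
    {"hand":0.1,"tx":0.057,"ty":-0.147,"tz":0.4,"yaw":0.17},
    {"hand":0.1,"tx":0.025,"ty":-0.147,"tz":0.48,"yaw":0.2},
    {"hand":0.1,"tx":-0.011,"ty":-0.147,"tz":0.554,"yaw":0.23},
  ],
)

```text
time: 38.02
tcp_pos: [314.7, -116.3, 152.3]
eef_rot: [[0.441, -0.017, -0.897], [0.898, 0.008, 0.441], [-0.001, -1.0, 0.019]]
contact_force: [0.9, -0.3, 1.1]
grip_width: 46.9
```

```bash

python3 -c "
from h import *
s=capture('side');t=capture('top')
for A in([s],[t],[s,t]): print('b',fitblock([(c,cmask(c,'blue')) for c in A],(385,-280),0))
for A in([s],[t],[s,t]): print('y',fitblock([(c,cmask(c,'yellow')) for c in A],(525,193),5,r=38))
for A in([s],[t],[s,t]): print('g',fitblock([(c,cmask(c,'green')) for c in A],(547,245),5,r=38))
print(slot('yellow',0),slot('green',0))
cmd((385,-280,100,.85+np.pi/2))
np.save('s3.npy',s['image']);np.save('t3.npy',t['image'])
"

```

```text
b (array([ 385.48162826, -280.2256011 ,    3.93996817]), np.float64(0.16433239962651727))
b (array([ 384.25428586, -279.59057905,    0.83676052]), np.float64(0.21226890756302522))
b (array([ 384.40076328, -279.56667666,    0.83761847]), np.float64(0.39194522253345787))
y (array([527.91022237, 191.2281466 ,   0.85419635]), np.float64(0.14160623153370938))
y (array([520.08986448, 193.11945581,   0.79600016]), np.float64(0.6555357496533967))
y (array([524.91437618, 191.23470748,   0.92199307]), np.float64(0.8774866581474156))
g (array([548.25524514, 244.68780333,   2.39587234]), np.float64(0.2699653979238754))
g (array([539.63760288, 251.6242284 ,   2.36807051]), np.float64(0.8050298380221654))
g (array([547.36880995, 243.61746035,  -0.73941948]), np.float64(1.101987362720024))
(np.float64(524.7866792821815), np.float64(193.231741009923), 0, np.float64(2.558592653589793)) (np.float64(547.268258990077), np.float64(245.48667928218146), 0, np.float64(0.9877963267948966))
t 38.1 tcp [ 314.1 -120.8  152.1] az 2.675 tilt 0.020 w 46.6 F [ 0.5  0.2 -0.1] q [-0.56 -0.44 -0.48  1.56 -0.01 -1.67] eff [ -2.  -15.3  32.   -0.1  -0.4   0. ]
tx -0.1376 ty 0.0623 tz -0.1699 yaw 0.0405
```

Request:
send_rows(
  series=[
    {"hand":0.1,"tx":-0.04,"ty":0.02,"tz":-0.05,"yaw":0.015},
    {"hand":0.1,"tx":-0.09,"ty":0.04,"tz":-0.11,"yaw":0.03},
    {"hand":0.1,"tx":-0.137,"ty":0.062,"tz":-0.169,"yaw":0.042},
    {"hand":0.1,"tx":-0.137,"ty":0.08,"tz":-0.169,"yaw":0.042},
    {"hand":0.1,"tx":-0.137,"ty":0.11,"tz":-0.169,"yaw":0.042},
    {"hand":0.1,"tx":-0.137,"ty":0.12,"tz":-0.169,"yaw":0.042},
  ],
)

```text
time: 38.88
tcp_pos: [382.9, -277.0, 52.3]
eef_rot: [[0.666, -0.021, -0.746], [0.746, 0.008, 0.666], [-0.008, -1.0, 0.021]]
contact_force: [-0.3, -0.3, 0.1]
grip_width: 47.0
```

```bash

python3 -c "
from h import *
cmd((384.7,-279.8,25.5,.838+np.pi/2))
"

```

```text
t 38.9 tcp [ 382.9 -277.    52.3] az 2.413 tilt 0.023 w 47.0 F [-0.3 -0.3  0.1] q [-0.76 -0.03 -0.33  1.28 -0.01 -1.6 ] eff [ -0.2 -29.6  31.2   0.1  -0.   -0. ]
tx -0.0009 ty 0.0334 tz -0.0047 yaw 0.0007
```

Request:
send_rows(
  series=[
    {"hand":0.1,"tx":-0.001,"ty":0.01,"tz":-0.005,"yaw":0.001},
    {"hand":0.1,"tx":-0.001,"ty":0.025,"tz":-0.005,"yaw":0.001},
    {"hand":0.1,"tx":-0.001,"ty":0.033,"tz":-0.005,"yaw":0.001},
    {"hand":0.1,"tx":-0.001,"ty":0.033,"tz":-0.005,"yaw":0.001},
    {"hand":-1,"tx":-0.001,"ty":0.033,"tz":-0.005,"yaw":0.001},
    {"hand":-1,"tx":-0.001,"ty":0.033,"tz":-0.005,"yaw":0.001},
    {"hand":-1,"tx":-0.001,"ty":0.033,"tz":-0.005,"yaw":0.001},
    {"hand":-1,"tx":-0.001,"ty":0.033,"tz":-0.005,"yaw":0.001},
  ],
)

```text
time: 39.88
tcp_pos: [385.0, -280.2, 26.5]
eef_rot: [[0.67, -0.021, -0.742], [0.742, 0.008, 0.67], [-0.008, -1.0, 0.021]]
contact_force: [-1.4, 1.8, 3.9]
grip_width: 12.1
```

```bash

python3 -c "
from h import *
cmd((330,-120,140,2.55),(400,-20,140,2.647),(*cal(-28),100,2.647))
"

```

```text
t 39.9 tcp [ 385.  -280.2   26.5] az 2.407 tilt 0.022 w 12.1 F [-1.4  1.8  3.9] q [-0.76  0.   -0.36  1.23 -0.01 -1.6 ] eff [ -0.1 -28.8  29.4  -0.5   0.   -0. ]
tx 0.1014 ty -0.1389 tz 0.1881 yaw -0.0228
tx 0.2528 ty -0.1397 tz 0.2070 yaw -0.0382
tx 0.3877 ty -0.0922 tz 0.1426 yaw -0.0382
```

Request:
send_rows(
  series=[
    {"hand":-1,"tx":0,"ty":-0.05,"tz":0,"yaw":0},
    {"hand":-1,"tx":0.01,"ty":-0.1,"tz":0.03,"yaw":0},
    {"hand":-1,"tx":0.04,"ty":-0.139,"tz":0.08,"yaw":-0.005},
    {"hand":-1,"tx":0.07,"ty":-0.139,"tz":0.135,"yaw":-0.015},
    {"hand":-1,"tx":0.102,"ty":-0.139,"tz":0.188,"yaw":-0.023},
    {"hand":-1,"tx":0.17,"ty":-0.139,"tz":0.197,"yaw":-0.03},
    {"hand":-1,"tx":0.24,"ty":-0.139,"tz":0.206,"yaw":-0.038},
    {"hand":-1,"tx":0.29,"ty":-0.13,"tz":0.189,"yaw":-0.038},
    {"hand":-1,"tx":0.34,"ty":-0.11,"tz":0.165,"yaw":-0.038},
    {"hand":-1,"tx":0.388,"ty":-0.092,"tz":0.143,"yaw":-0.038},
    {"hand":-1,"tx":0.388,"ty":-0.085,"tz":0.143,"yaw":-0.038},
    {"hand":-1,"tx":0.388,"ty":-0.07,"tz":0.143,"yaw":-0.038},
  ],
)

```text
time: 41.38
tcp_pos: [509.0, 26.2, 81.7]
eef_rot: [[0.476, -0.022, -0.879], [0.88, 0.007, 0.476], [-0.004, -1.0, 0.023]]
contact_force: [-0.0, 0.2, -1.0]
grip_width: 11.9
```

```bash

python3 -c "
from h import *
cmd((*cal(-28),43.2,2.647));print(loc())
"

```

```text
t 41.4 tcp [509.   26.2  81.7] az 2.646 tilt 0.023 w 11.9 F [-0.   0.2 -1. ] q [-0.08  0.05 -0.19  1.35  0.01 -1.16] eff [  0.3 -33.5  32.4   0.4   0.   -0. ]
tx 0.0002 ty 0.0481 tz -0.0022 yaw -0.0002
[-28.9   0. ]
```

Request:
send_rows(
  series=[
    {"hand":-1,"tx":0,"ty":0.015,"tz":-0.001,"yaw":0},
    {"hand":-1,"tx":0,"ty":0.03,"tz":-0.001,"yaw":0},
    {"hand":-1,"tx":0,"ty":0.042,"tz":-0.001,"yaw":0},
    {"hand":-1,"tx":0,"ty":0.048,"tz":-0.001,"yaw":0},
    {"hand":-1,"tx":0,"ty":0.049,"tz":-0.001,"yaw":0},
    {"hand":-1,"tx":0,"ty":0.05,"tz":-0.001,"yaw":0},
    {"hand":0,"tx":0,"ty":0.05,"tz":-0.001,"yaw":0},
    {"hand":0,"tx":0,"ty":0.05,"tz":-0.001,"yaw":0},
    {"hand":0.1,"tx":0,"ty":0.045,"tz":-0.001,"yaw":0},
    {"hand":0.1,"tx":0,"ty":0.02,"tz":-0.001,"yaw":0},
    {"hand":0.1,"tx":0,"ty":-0.008,"tz":0,"yaw":0},
  ],
)

```text
time: 42.75
tcp_pos: [508.8, 26.2, 88.3]
eef_rot: [[0.476, -0.022, -0.879], [0.88, 0.008, 0.476], [-0.004, -1.0, 0.023]]
contact_force: [0.3, -0.4, -0.5]
grip_width: 46.8
```

```bash

python3 -c "
from h import *
cmd((*cal(-104,-.5),86,2.647),(*cal(-104,-.5),41.5,2.647));print(loc())
"

```

```text
t 42.8 tcp [508.8  26.2  88.3] az 2.646 tilt 0.024 w 46.8 F [ 0.3 -0.4 -0.5] q [-0.08  0.05 -0.18  1.36  0.01 -1.16] eff [  0.  -32.6  30.4  -0.1   0.   -0. ]
tx -0.0006 ty 0.0051 tz 0.0937 yaw -0.0002
tx -0.0003 ty 0.0607 tz 0.0924 yaw -0.0002
[-29.   -0.1]
```

Request:
send_rows(
  series=[
    {"hand":0.1,"tx":0,"ty":0,"tz":0.05,"yaw":0},
    {"hand":0.1,"tx":0,"ty":0,"tz":0.093,"yaw":0},
    {"hand":0.1,"tx":0,"ty":0.01,"tz":0.093,"yaw":0},
    {"hand":0.1,"tx":0,"ty":0.04,"tz":0.093,"yaw":0},
    {"hand":0.1,"tx":0,"ty":0.06,"tz":0.093,"yaw":0},
    {"hand":0.1,"tx":0,"ty":0.06,"tz":0.093,"yaw":0},
    {"hand":-1,"tx":0,"ty":0.06,"tz":0.093,"yaw":0},
    {"hand":-1,"tx":0,"ty":0.06,"tz":0.093,"yaw":0},
    {"hand":-1,"tx":0,"ty":0.06,"tz":0.093,"yaw":0},
    {"hand":-1,"tx":0,"ty":0.06,"tz":0.093,"yaw":0},
  ],
)

```text
time: 44.0
tcp_pos: [443.2, 61.9, 43.2]
eef_rot: [[0.476, -0.02, -0.879], [0.879, 0.007, 0.476], [-0.003, -1.0, 0.021]]
contact_force: [-0.8, -0.1, 5.0]
grip_width: 12.9
```

Request:
send_rows(
  series=[
    {"hand":-1,"tx":0,"ty":0,"tz":-0.008,"yaw":0},
    {"hand":-1,"tx":0,"ty":0,"tz":-0.016,"yaw":0},
    {"hand":-1,"tx":0,"ty":0,"tz":-0.022,"yaw":0},
    {"hand":-1,"tx":0,"ty":0,"tz":-0.026,"yaw":0},
    {"hand":-1,"tx":0,"ty":0,"tz":-0.029,"yaw":0},
    {"hand":-1,"tx":0,"ty":0,"tz":-0.029,"yaw":0},
  ],
)

```text
time: 44.75
tcp_pos: [464.2, 50.3, 43.2]
eef_rot: [[0.476, -0.02, -0.879], [0.879, 0.007, 0.476], [-0.004, -1.0, 0.021]]
contact_force: [-2.3, -0.8, 6.4]
grip_width: 12.1
```

```bash

python3 -c "
from h import *
cmd();print(loc())
"

```

```text
t 44.8 tcp [464.2  50.3  43.2] az 2.645 tilt 0.021 w 12.1 F [-2.3 -0.8  6.4] q [-0.04 -0.04 -0.36  1.26  0.01 -1.11] eff [  0.2 -26.9  29.3  -0.7   0.3  -0.1]
[-79.7  -0.1]
```

Request:
send_rows(
  series=[
    {"hand":-1,"tx":0,"ty":0,"tz":-0.003,"yaw":0},
    {"hand":-1,"tx":0,"ty":0,"tz":-0.006,"yaw":0},
    {"hand":-1,"tx":0,"ty":0,"tz":-0.008,"yaw":0},
    {"hand":-1,"tx":0,"ty":0,"tz":-0.009,"yaw":0},
    {"hand":-1,"tx":0,"ty":0,"tz":-0.009,"yaw":0},
    {"hand":-1,"tx":0,"ty":0,"tz":-0.009,"yaw":0},
    {"hand":-1,"tx":0,"ty":0,"tz":-0.009,"yaw":0},
    {"hand":-1,"tx":0,"ty":0,"tz":-0.009,"yaw":0},
  ],
)

```text
time: 45.75
tcp_pos: [467.5, 48.5, 43.2]
eef_rot: [[0.475, -0.026, -0.879], [0.88, 0.01, 0.475], [-0.004, -1.0, 0.028]]
contact_force: [-11.3, 4.8, 11.2]
grip_width: 12.6
```

```bash

python3 -c "
from h import *
cmd();print(loc())
"

```

```text
t 45.8 tcp [467.5  48.5  43.2] az 2.646 tilt 0.028 w 12.6 F [-11.3   4.8  11.2] q [-0.05 -0.02 -0.35  1.27  0.01 -1.12] eff [ -2.4 -25.9  30.7  -3.9  -0.9  -0.1]
[-75.9  -0.1]
```

Request:
send_rows(
  series=[
    {"hand":-1,"tx":0,"ty":0,"tz":0.01,"yaw":0},
    {"hand":-1,"tx":0,"ty":0,"tz":0.02,"yaw":0},
    {"hand":-1,"tx":0,"ty":0,"tz":0.03,"yaw":0},
    {"hand":-1,"tx":0,"ty":0,"tz":0.035,"yaw":0},
    {"hand":0.1,"tx":0,"ty":0,"tz":0.035,"yaw":0},
    {"hand":0.1,"tx":0,"ty":0,"tz":0.035,"yaw":0},
    {"hand":0.1,"tx":0,"ty":-0.02,"tz":0.035,"yaw":0},
    {"hand":0.1,"tx":0,"ty":-0.06,"tz":0.035,"yaw":0},
    {"hand":0.1,"tx":0,"ty":-0.06,"tz":0.0,"yaw":0},
    {"hand":0.1,"tx":0,"ty":-0.06,"tz":-0.06,"yaw":0},
    {"hand":0.1,"tx":0,"ty":-0.06,"tz":-0.069,"yaw":0},
    {"hand":0.1,"tx":0,"ty":-0.06,"tz":-0.069,"yaw":0},
  ],
)

```text
time: 47.25
tcp_pos: [517.5, 21.6, 90.3]
eef_rot: [[0.476, -0.027, -0.879], [0.879, 0.011, 0.476], [-0.003, -1.0, 0.028]]
contact_force: [-0.1, 0.3, -0.9]
grip_width: 46.9
```

```bash

python3 -c "
from h import *
cmd((*cal(-20.3,0),42.5,2.647));print(loc())
"

```

```text
t 47.2 tcp [517.5  21.6  90.3] az 2.645 tilt 0.029 w 46.9 F [-0.1  0.3 -0.9] q [-0.09  0.08 -0.15  1.37  0.01 -1.17] eff [ -0.4 -33.8  31.9   0.   -0.   -0. ]
tx 0.0003 ty 0.0598 tz -0.0003 yaw -0.0003
[-19.2  -0. ]
```

Request:
send_rows(
  series=[
    {"hand":0.1,"tx":0,"ty":0.03,"tz":0,"yaw":0},
    {"hand":0.1,"tx":0,"ty":0.05,"tz":0,"yaw":0},
    {"hand":0.1,"tx":0,"ty":0.06,"tz":0,"yaw":0},
    {"hand":0.1,"tx":0,"ty":0.06,"tz":0,"yaw":0},
    {"hand":-1,"tx":0,"ty":0.06,"tz":0,"yaw":0},
    {"hand":-1,"tx":0,"ty":0.06,"tz":0,"yaw":0},
    {"hand":-1,"tx":0,"ty":0.06,"tz":0,"yaw":0},
    {"hand":-1,"tx":0,"ty":0.06,"tz":0,"yaw":0},
  ],
)

```text
time: 48.25
tcp_pos: [516.9, 22.0, 43.4]
eef_rot: [[0.476, -0.025, -0.879], [0.879, 0.011, 0.476], [-0.003, -1.0, 0.027]]
contact_force: [-1.1, 1.2, 5.6]
grip_width: 11.7
```

```bash

python3 -c "
from h import *
b=slot('blue',0); cmd((*b[:2],110,b[3]),(*b[:2],50,b[3]));print(loc())
"

```

```text
t 48.2 tcp [516.9  22.   43.4] az 2.645 tilt 0.027 w 11.7 F [-1.1  1.2  5.6] q [-0.09  0.1  -0.22  1.27  0.01 -1.17] eff [ -0.1 -32.   28.8  -0.3  -0.   -0. ]
tx 0.2571 ty -0.0793 tz 0.1727 yaw 0.0138
tx 0.2573 ty -0.0043 tz 0.1706 yaw 0.0138
[-19.9   0.1]
```

Request:
send_rows(
  series=[
    {"hand":-1,"tx":0,"ty":-0.04,"tz":0,"yaw":0},
    {"hand":-1,"tx":0.02,"ty":-0.079,"tz":0.01,"yaw":0},
    {"hand":-1,"tx":0.06,"ty":-0.079,"tz":0.04,"yaw":0.003},
    {"hand":-1,"tx":0.1,"ty":-0.079,"tz":0.067,"yaw":0.006},
    {"hand":-1,"tx":0.14,"ty":-0.079,"tz":0.094,"yaw":0.01},
    {"hand":-1,"tx":0.18,"ty":-0.079,"tz":0.12,"yaw":0.014},
    {"hand":-1,"tx":0.22,"ty":-0.079,"tz":0.148,"yaw":0.014},
    {"hand":-1,"tx":0.257,"ty":-0.079,"tz":0.172,"yaw":0.014},
    {"hand":-1,"tx":0.257,"ty":-0.06,"tz":0.171,"yaw":0.014},
    {"hand":-1,"tx":0.257,"ty":-0.03,"tz":0.171,"yaw":0.014},
    {"hand":-1,"tx":0.257,"ty":-0.01,"tz":0.171,"yaw":0.014},
    {"hand":-1,"tx":0.257,"ty":-0.005,"tz":0.171,"yaw":0.014},
  ],
)

```text
time: 49.75
tcp_pos: [493.1, 266.6, 48.1]
eef_rot: [[0.552, -0.029, -0.833], [0.834, 0.009, 0.552], [-0.009, -1.0, 0.029]]
contact_force: [-1.2, 0.3, -0.9]
grip_width: 11.8
```

```bash

python3 -c "
from h import *
b=slot('blue',0); cmd((*b[:2],32.3,b[3]))
"

```

```text
t 49.8 tcp [493.1 266.6  48.1] az 2.556 tilt 0.030 w 11.8 F [-1.2  0.3 -0.9] q [ 0.37  0.2  -0.1   1.29  0.02 -0.62] eff [  0.1 -39.3  31.6   0.1   0.1  -0. ]
tx 0.0029 ty 0.0197 tz -0.0016 yaw -0.0003
```

Place, release, rise, and retreat towards the robot.

Request:
send_rows(
  series=[
    {"hand":-1,"tx":0.003,"ty":0.005,"tz":-0.002,"yaw":0},
    {"hand":-1,"tx":0.003,"ty":0.014,"tz":-0.002,"yaw":0},
    {"hand":-1,"tx":0.003,"ty":0.019,"tz":-0.002,"yaw":0},
    {"hand":-1,"tx":0.003,"ty":0.02,"tz":-0.002,"yaw":0},
    {"hand":0,"tx":0.003,"ty":0.02,"tz":-0.002,"yaw":0},
    {"hand":0,"tx":0.003,"ty":0.02,"tz":-0.002,"yaw":0},
    {"hand":0.1,"tx":0.003,"ty":0.015,"tz":-0.002,"yaw":0},
    {"hand":0.1,"tx":0.003,"ty":-0.04,"tz":-0.002,"yaw":0},
    {"hand":0.1,"tx":0,"ty":-0.1,"tz":0,"yaw":0},
  ],
)

```text
time: 50.88
tcp_pos: [494.7, 265.7, 128.3]
eef_rot: [[0.552, -0.031, -0.833], [0.834, 0.008, 0.552], [-0.01, -0.999, 0.03]]
contact_force: [0.2, 0.1, 0.3]
grip_width: 46.9
```

```bash

python3 -c "
from h import *
cmd((300,-100,150,None))
"

```

```text
t 50.9 tcp [494.7 265.7 128.3] az 2.556 tilt 0.032 w 46.9 F [0.2 0.1 0.3] q [ 0.36  0.17  0.03  1.45  0.02 -0.62] eff [  0.2 -37.1  29.4  -0.3   0.1   0. ]
tx -0.5157 ty -0.0232 tz -0.0487 yaw 0.0000
```

Request:
send_rows(
  series=[
    {"hand":0.1,"tx":-0.07,"ty":-0.02,"tz":-0.006,"yaw":0},
    {"hand":0.1,"tx":-0.14,"ty":-0.02,"tz":-0.013,"yaw":0},
    {"hand":0.1,"tx":-0.21,"ty":-0.02,"tz":-0.02,"yaw":0},
    {"hand":0.1,"tx":-0.28,"ty":-0.02,"tz":-0.027,"yaw":0},
    {"hand":0.1,"tx":-0.36,"ty":-0.02,"tz":-0.034,"yaw":0},
    {"hand":0.1,"tx":-0.44,"ty":-0.02,"tz":-0.041,"yaw":0},
    {"hand":0.1,"tx":-0.515,"ty":-0.02,"tz":-0.049,"yaw":0},
    {"hand":0.1,"tx":-0.515,"ty":-0.02,"tz":-0.049,"yaw":0},
  ],
)

```text
time: 51.88
tcp_pos: [299.0, -103.4, 148.1]
eef_rot: [[0.562, -0.029, -0.827], [0.827, 0.006, 0.562], [-0.011, -1.0, 0.028]]
contact_force: [0.6, 1.2, 0.5]
grip_width: 47.0
```

```bash

python3 -c "
from h import *
s=capture('side');t=capture('top')
for k in('yellow','green','blue'):
    e=slot(k,0)
    r=fitblock([(s,cmask(s,k))],e[:2],5,r=38);r2=fitblock([(s,cmask(s,k)),(t,cmask(t,k))],e[:2],5,r=38)
    print(k,np.round(e[:2],1),round((e[3]-np.pi/2)%np.pi,2),'side',np.round(r[0],2),round(r[0][2]%np.pi,2),round(r[1],2),'both',np.round(r2[0],1),round(r2[0][2]%np.pi,2),round(r2[1],2))
S=8;x0,y0=178,222
a=cv2.resize(s['image'][y0:292,x0:258],None,fx=S,fy=S,interpolation=cv2.INTER_CUBIC)
for k in('yellow','green','blue'):
    e=slot(k,0);p=(e[0],e[1],e[3]-np.pi/2)
    for L in(box(60,40,25,25)[::2],box(24,14,39,39)[::2]):
        P=np.array([proj(s,X) for X in W(p,L)])[[0,1,3,2]];P=((P+.5-[x0,y0])*S).astype(np.int32);cv2.polylines(a,[P],True,(255,0,255),1)
P=np.array([proj(s,X) for X in W(BRD,[[75,75,5],[75,-75,5],[-75,-75,5],[-75,75,5]])]);P=((P+.5-[x0,y0])*S).astype(np.int32);cv2.polylines(a,[P],True,(0,0,255),1)
cv2.imwrite('pics/h1.png',a)
"

```

```text
yellow [524.8 193.2] 0.99 side [527.37 190.08   0.8 ] 0.8 0.14 both [524.7 191.1   0.8] 0.84 0.9
green [547.3 245.5] 2.56 side [559.4  233.13  -0.82] 2.32 0.61 both [547.6 244.4   2.3] 2.34 1.5
blue [495. 268.] 0.99 side [498.57 268.88   0.74] 0.74 0.26 both [496.9 267.3   4.1] 0.92 0.63
```

View pics/h1.png

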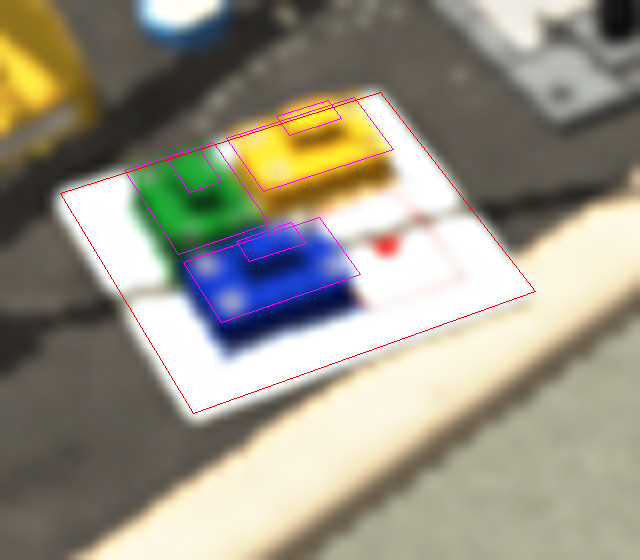

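```bash
python3 -c "
from workcell import manip
print(manip.hand_in())"
```

```text
the job is handed in; nothing more can be done
None
```

I checked the yellow, green and blue blocks in the caliper in that order. Each is packed lug up on the outline of its own colour, and the job is handed in at about 52 s of robot time. No red block was in view; the only red items were the tin and other bench clutter, so I skipped it. For blue I took the smaller of the two blue look-alikes.

**Jaw checks:** The jaw was pushed to about 9–12 N and held for 0.5 s or more each time. It stopped at a gap of about 40 mm for all three blocks.

**Green block:** It had been knocked about 44 mm aside during the run. I found it again in the images before picking it up.

**Placing:** In the final side picture all three blocks lie flat on their outlines, within an estimated 4 mm. Their edges run parallel to the expected ones.

**Checks that disagreed:** The automatic silhouette fits on the packed blocks were poor, with the blocks hiding one another and paint and shadow in the colour masks:
- They put the blocks about 0.07–0.25 rad off in angle, partly above the 0.15 rad limit.
- The side-only fit for green put its position about 17 mm off, while the two-camera fits put all three blocks within about 2 mm of their outlines.
- I went by the tool's own measured angle and the picture overlay instead.

**Other things on the bench:** The arm showed no sign of touching the loupe, tin, reel or microscope. I did not measure the positions of the loupe, tin and reel again at the end. The black hose hanging over the caliper gave no contact reading, although the arm passed where I had located it.

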